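# Reseat the crooked lid of a shallow rivet dish

### The arm

A 6-joint arm with a two-finger parallel gripper is mounted at the origin on a cart in front of the work surface, level with it; the furniture and walls round the work are solid. World frame = base frame: x ahead of the robot, y to its left, z up, the work surface at z = 0. Lengths are in m, angles in rad, forces in N, time in s.
With the tool pointing down it reaches from about 0.35 to 0.775 m from the base axis. Payload 5.5 kg.
Tool frame: the origin (TCP) lies at the very end of the fingers, on their centre line; the grasp point (between the pads) lies hold_point_z behind it (hold_point_z is the distance from the TCP to the grasp point, in m); x points along the fingers, y is the direction in which the jaws open and shut, and the axes are right-handed (so a half turn about x gives the same grasp; the last joint's range is limited). The gripper opens to 85 mm and grips with 20 to 120 N. Pads are 22 mm wide; open, the fingers measure 114 mm over their backs; the gripper's body (76 mm by 85 mm) begins 54 mm behind the grasp point. The pads swing forward as they close: fully open they stand 13 mm farther back than shut.
Start: joints at [-1.456, 0.313, 0.046, 1.304, 0, 1.431], TCP at [0.145, -0.556, 0.199] pointing down, gripper open.
Joint ranges: [-2.76, 2.76], [-0.86, 1.69], [-1.03, 1.26], [-2.2, 2.34], [-1.47, 1.5], [-3.14, 3.14]. Speed limits (rad/s): [2.57, 2.57, 3.14, 3.14, 3.14, 3.14].

### API

Orientations are given as a unit quaternion [w, x, y, z].
In Python, from workcell import * gives the robot as it stands. The module is installed in compiled form; this text tells all that it offers.
- The arm moves only by the tool step_arm, never from a script. Its argument "targets" is a list of rows, each a list of 3 entries, a list of its own where there are three numbers: the turn, a rotation vector about the tool's x, y, z in degrees, then the shift along the tool's x, y, z in cm, then the finger opening in cm, from 0 to 8.54. A call has exactly 10 rows; each row shifts and turns the commanded pose from where the row before left it, along the tool's axes as they then stand; what a row does not reach is not made up. A row lasts 1/10 s, in which the tool goes at most 50 mm and 8.59 degrees, less where a joint would pass 70% of its speed; a pose out of reach is approached as far as the arm can. A call with a gripper value outside its range is refused whole. The fingers move at their own pace and stop on an object; "force" is the grip in N (left out, the last holds). Time passes only in rows, so rows that do not move let the fingers close, or fill a call up. It gives the time, the measured TCP pose, the force and the opening at its end, in the units of the state.
- get_state(): the state, without advancing time (a new reading comes with each control period).
- read_camera(name): name is "scene" or "top" or "wrist"; returns the picture (400x640x3 uint8, red, green, blue); there is no depth.
- camera_model(name): a dict with "fx", "fy", "cx", "cy" (pixels), "dist_coeffs" ([k1, k2, p1, p2, k3] as OpenCV has them; the pictures are not rectified), "xyz" and "rotation" of the camera in the world; the wrist camera has in their place "T_tool_cam" (4x4, takes a point from camera to tool coordinates, whose origin is the TCP and whose axes are the tool frame's). Camera axes: x right, y down, z forward; pixel columns grow to the right and rows downward; lengths in m; the calibration is good to about 2 mm. A picture is of the moment at which its call begins: read the wrist's pose just before it. camera_model takes no time and is no camera call.
- hand_in(): hands the job in, once; it reports no verdict.
Trained networks look in the newest picture that a camera, given by its name, has taken for a name from the list of things; names that differ only in an ending like _2 or _b are one class to them, and where a whole thing is asked for, a point or a joint stands for the part that bears it (a point fixed in the world has none). Each returns a list of dicts, best first, with "p" (0 to 1); they miss things now and then, are a little off and sometimes report something else, mostly with a low value. They report only what shows in the picture. A call takes as long as a camera call.
- find_in(camera, label): "extent" ([left, top, width, height] in pixels, round what is visible of it).
- silhouettes(camera, label): "mask" (400x640 bool, what is visible of it) and "extent" ([left, top, width, height] in pixels, round what is visible of it).
The state is a dict: "clock": time; "joint_pos": joint angles; "qvel": joint speeds; "tau": joint torques, N m; "tcp_pos": TCP position; "orientation": TCP orientation; "wrist_force": force on the tool from outside, world axes, zero at the start; "ft_torque": the same for the moment, N m; "finger_gap": finger opening in m.
Only numpy, scipy, OpenCV 4.12 (cv2) and the standard library are available. Lean on these libraries where they do the work, as an engineer would, in place of code of your own. Each camera call takes 0.05 s, during which the arm holds its last target.

### The job

The lid of the shallow rivet dish has been put on crooked under its hold-down arm. Swing the arm up and right over until it stays back on its own, then take the lid by its tab, raise only that edge about a centimetre clear of the dish's rim with the opposite edge still resting on the dish, hold it there a moment, and lower it again in your grip, without forcing it, so that the lid is centred and sits flat and fully home; leave the arm back and do not shift the things standing round about.

Things in the scene. Friction and masses are not known exactly. Their poses are not given: they have to be found in the camera images.
- fixture: wooden base board 155 x 130 x 12 mm, screwed to the bench, with a shallow round steel dish on it and two dark wooden hinge cheeks behind the dish (tops 74 mm above the bench, outer faces 21 mm off the centre line). Origin: on the bench below the dish's centre; x points from the dish to the cheeks, z up; the board reaches from x = -60 to +95 mm and y = -65 to +65 mm.
- dish_rim (a point): centre of the dish's mouth, at rim height, 42 mm above the bench; the dish is 100 mm across outside, wall 3 mm, 30 mm high. Axes as the fixture's.
- keeper (a joint): angle (rad) of the hold-down arm, a dark wooden bar 14 mm wide and 8 mm thick that lies across above the lid: 0 is level, above the lid; it grows as the arm swings up and over, away from the dish. Free hinge: below about 1.57 it falls back on its own, beyond that it falls open to its stop at 2.0.
- keeper_hinge (a point): the arm's hinge axis, on the fixture's centre line at x = +72 mm, 64 mm above the bench; the axis runs along the fixture's y.
- keeper_peg (a point): grip point of the arm's round wooden handle peg, 12 mm thick, parallel to the hinge axis and 150 mm from it; it sticks out from the arm's end on the fixture's +y side, from 7 to 60 mm off the arm's centre line; this point is 36 mm off. Below and beside it is free space down to the bench when the arm is down. Axes turn with the arm: y along the peg, x from the peg to the hinge.
- lid_center (a point): centre of the loose steel lid, on the underside of its 3 mm top plate. The lid is 112 mm across; its skirt reaches 8 mm below this plane, skirt wall 3 mm, 106 mm across inside (3 mm play all round the dish). z is the lid's upward normal, x points from the tab to the opposite edge. Fully home, this point lies at dish_rim and the skirt surrounds the dish.
- lid_tab (a point): centre of the lid's upright grip tab, a block 22 mm long (along the lid's x, radial), 10 mm thick (along y), standing 25 mm above the top plate's top; this point is 44 mm from the lid's axis and 12 mm above the plate's top. Grip it across its thickness from above. Axes as the lid's.
- lid_near (a point): lower edge of the skirt right below the tab's outer end, 54.5 mm from the lid's axis.
- lid_far (a point): lower edge of the skirt at the side opposite to the tab, 54.5 mm from the lid's axis.
- nail_tin: bystander: open metal tin, 66 mm across, 75 mm high; origin at the centre of its foot. Leave it alone.
- spool_3: bystander: short pale wooden spool, 44 mm across, 40 mm high; origin at the centre of its foot. Leave it alone.
- spool_1: bystander: taller wooden spool, 42 mm across, 70 mm high; origin at the centre of its foot. Leave it alone.
- lid: the same lid (about 90 g); this is the point on its axis level with the skirt's lower edge, 8 mm below lid_center; same axes. At the start the lid is shifted some 6 to 9 mm away from the tab, so that the skirt near the tab rides on the dish's rim and the lid slopes down to its far edge.

How it is judged:
On the way, in this order (a step that is already met when the one before it is completed fails the run):
1. the hold-down arm is swung over past its balance point and lies back (value of joint keeper above 1.85 rad), for 0.3 s.
2. the lid's tab edge is raised clear (skirt at least 7 mm above the rim) while the opposite skirt still hangs below the rim, and the fingers hold the lid (z of lid_near in the frame of dish_rim above 0.007 m and z of lid_far in the frame of dish_rim below -0.002 m and contact force between the fingers and lid above 0.5 N), for 0.3 s.
3. the lid is set down home, level and centred, while the fingers still hold it (horizontal distance between lid_center and dish_rim below 0.005 m and z of lid_center in the frame of dish_rim below 0.004 m and angle between lid's own z axis and vertical below 0.06 rad and contact force between the fingers and lid above 0.5 N), for 0.1 s.
At the end, for the whole second after the job is handed in: The arm lies back past 1.85 rad; the lid is at rest, its centre within 4 mm of the dish's centre, its top plate within 2 mm of the rim, level within 0.025 rad (value of joint keeper above 1.85 rad and horizontal distance between lid_center and dish_rim below 0.004 m and z of lid_center in the frame of dish_rim below 0.002 m and angle between lid's own z axis and vertical below 0.025 rad and linear speed of lid below 0.02 m/s); the robot touches nothing.
It fails at once if the far edge is lifted off the dish (far skirt more than 5 mm above the rim) (z of lid_far in the frame of dish_rim above 0.005 m).
It fails at once if the tab edge is raised far more than needed (skirt more than 40 mm above the rim) (z of lid_near in the frame of dish_rim above 0.04 m).
It fails at once if the lid is let drop (turns faster than 4 rad/s while not held) (angular speed of lid above 4 rad/s and contact force between the fingers and lid below 0.05 N).
It fails at once if the lid is forced (more than 40 N between lid and dish) (contact force between lid and fixture above 40 N).
It fails at once if a bystander (nail tin or either spool) is shifted more than 20 mm (distance of any of nail_tin, spool_3, spool_1 from where it was at the start of the episode above 0.02 m).
It also fails if it takes over 51 s, if anything falls off the work surface, if the arm or the gripper's body presses on something with over 40 N, if the wrist force passes 120 N, or if a joint passes its speed limit or range.

## Working session

There is one attempt and no reset: what is moved stays moved. The work goes in short steps, Python scripts to look and compute and a tool call to move; the robot and the scene stay as the last step left them, time stands still between calls to the robot, and variables do not carry over. Pictures are saved under pics/ and viewed, and the job is handed in when it is done.

Besides the shell and the picture viewer there is one more tool, called by a JSON object that holds its "op" and its "data", one argument or row to a line. step_arm: Moves the arm, as the interface text tells. Its arguments: {"type":"object","properties":{"targets":{"type":"array","items":{"type":"array"}},"force":{"type":"number"}},"required":["targets"]}

```bash
mkdir -p pics; ls
python3 - <<'E'
from workcell import *
import cv2
s=get_state();print(s)
for c in ["scene","top","wrist"]:
    im=read_camera(c);cv2.imwrite(f"pics/{c}0.png",im[:,:,::-1]);print(c,camera_model(c))
E
```

```text
pics
{'clock': 0.0, 'joint_pos': array([-1.45560672e+00,  3.14016639e-01,  4.49798052e-02,  1.30359356e+00,
       -2.84898225e-05,  1.43118585e+00]), 'qvel': array([-6.91359287e-05, -1.21630586e-03, -4.51353343e-04, -3.48965715e-05,
        1.30611629e-04,  3.24083023e-04]), 'tau': array([ 3.25236499e-05, -4.80626750e+01,  2.98533851e+01,  1.95334491e-02,
       -1.26946256e-04, -3.53147335e-06]), 'tcp_pos': array([ 0.14483954, -0.55587194,  0.19800002]), 'orientation': array([-0.08919339, -0.70137364, -0.09049042,  0.70137795]), 'wrist_force': array([0.22387334, 0.0109013 , 0.33759134]), 'ft_torque': array([ 0.02629465,  0.01044879, -0.05409389]), 'finger_gap': 0.08554279981536204}
scene {'fx': 408.65560503136646, 'fy': 408.65560503136646, 'cx': 316.20642410105586, 'cy': 194.68328696769947, 'dist_coeffs': array([-0.01516988,  0.        ,  0.        ,  0.        ,  0.        ]), 'xyz': array([0.26819386, 0.49160866, 0.83772183]), 'rotation': array([ 0.0861679 , -0.23763142,  0.90492364, -0.3423735 ])}
top {'fx': 373.71045546027096, 'fy': 373.71045546027096, 'cx': 319.444673123148, 'cy': 201.281467103729, 'dist_coeffs': array([-0.07023524,  0.        ,  0.        ,  0.        ,  0.        ]), 'xyz': array([ 0.53970948, -0.08251143,  0.92816638]), 'rotation': array([ 0.01842781, -0.69773647,  0.71486107, -0.04240158])}
wrist {'fx': 301.96314341395754, 'fy': 301.96314341395754, 'cx': 318.18166665758366, 'cy': 199.46952723952336, 'dist_coeffs': array([-0.04544786,  0.        ,  0.        ,  0.        ,  0.        ]), 'T_tool_cam': array([[-2.05183524e-03, -3.01537055e-01,  9.53452251e-01,
        -1.75388513e-01],
       [ 9.99997894e-01, -6.70554239e-04,  1.93993351e-03,
        -4.68247321e-05],
       [ 5.43796130e-05,  9.53454223e-01,  3.01537795e-01,
        -7.69397255e-02],
       [ 0.00000000e+00,  0.00000000e+00,  0.00000000e+00,
         1.00000000e+00]])}
```

```bash
python3 -c "
import workcell as w;print([ (n,getattr(w,n)) for n in dir(w) if not n.startswith('_')])"
```

```text
[('MotionError', <class 'workcell.MotionError'>), ('camera_model', <function make.<locals>.<lambda> at 0x7f28ab840720>), ('find_in', <function make.<locals>.keyed.<locals>.call at 0x7f28ab840860>), ('get_state', <function make.<locals>.<lambda> at 0x7f28ab840680>), ('hand_in', <function connect.<locals>.done at 0x7f28ab7b37e0>), ('hold_point_z', 0.0187), ('read_camera', <function make.<locals>.drawn_camera at 0x7f28ab840180>), ('silhouettes', <function make.<locals>.keyed.<locals>.call at 0x7f28ab8409a0>)]
```

View pics/top0.png

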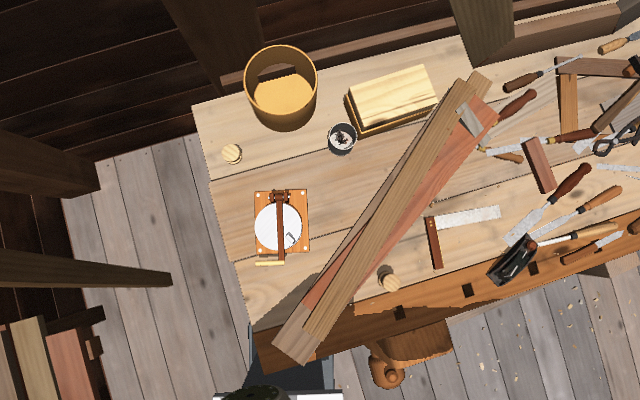

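View pics/scene0.png

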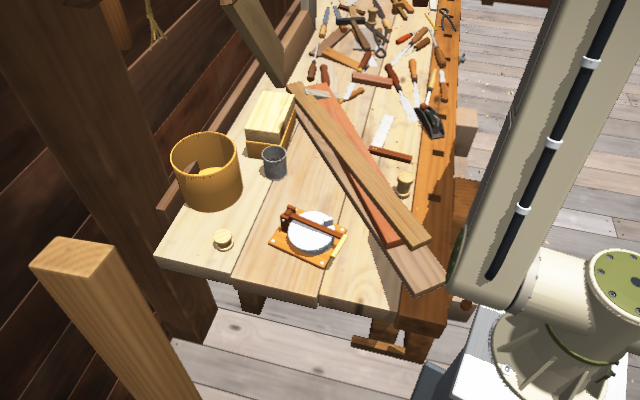

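```bash
cat > h.py <<'E'
import numpy as np, cv2
from scipy.spatial.transform import Rotation as R
from workcell import *
def rq(q): return R.from_quat([q[1],q[2],q[3],q[0]])
def cam(c,st=None):
    m=camera_model(c)
    K=np.array([[m['fx'],0,m['cx']],[0,m['fy'],m['cy']],[0,0,1]]);d=np.array(m['dist_coeffs'])
    if c=='wrist':
        T=np.eye(4);T[:3,:3]=rq(st['orientation']).as_matrix();T[:3,3]=st['tcp_pos'];T=T@m['T_tool_cam']
        return K,d,T[:3,:3],T[:3,3]
    return K,d,rq(m['rotation']).as_matrix(),np.array(m['xyz'])
def proj(C,P):
    K,d,Rm,t=C; P=np.atleast_2d(P)
    r=cv2.Rodrigues(Rm.T)[0]
    return cv2.projectPoints(P.astype(float),r,-Rm.T@t,K,d)[0][:,0]
def unproj(C,uv,z):
    K,d,Rm,t=C
    n=cv2.undistortPoints(np.array(uv,float).reshape(-1,1,2),K,d)[:,0]
    r=np.c_[n,np.ones(len(n))]@Rm.T
    return t+r*((z-t[2])/r[:,2])[:,None]
E
python3 - <<'E'
from h import *
im=cv2.imread('pics/top0.png');cv2.imwrite('pics/topz.png',cv2.resize(im[170:290,220:380],None,fx=5,fy=5,interpolation=cv2.INTER_CUBIC))
im=cv2.imread('pics/scene0.png');cv2.imwrite('pics/scenez.png',cv2.resize(im[190:290,250:370],None,fx=6,fy=6,interpolation=cv2.INTER_CUBIC))
C=cam('top');print(unproj(C,[[280,225],[256,192],[309,190],[310,250],[257,252]],0.012))
for c in ['top','scene']:
  for l in ['nail_tin','spool_3','spool_1','keeper_peg','fixture','lid','lid_tab']:
    for r in find_in(c,l)[:3]: print(c,l,r)
E
```

```text
[[ 0.562457   -0.01675692  0.012     ]
 [ 0.64485326  0.04081874  0.012     ]
 [ 0.64690315 -0.08957657  0.012     ]
 [ 0.49985727 -0.08856363  0.012     ]
 [ 0.49828531  0.04020591  0.012     ]]
top nail_tin {'extent': [329.3, 121.4, 29.7, 34.1], 'p': 0.89}
top spool_3 {'extent': [222.2, 145.0, 18.3, 19.8], 'p': 0.89}
top spool_3 {'extent': [377.9, 271.8, 22.8, 21.3], 'p': 0.54}
top spool_1 {'extent': [222.2, 145.0, 18.3, 19.8], 'p': 0.89}
top spool_1 {'extent': [377.9, 271.8, 22.8, 21.3], 'p': 0.54}
top keeper_peg {'extent': [255.6, 196.4, 31.0, 73.4], 'p': 0.86}
top fixture {'extent': [255.0, 188.9, 51.1, 79.4], 'p': 0.87}
top lid {'extent': [255.7, 201.1, 47.1, 44.9], 'p': 0.65}
top lid_tab {'extent': [256.9, 203.2, 44.3, 50.6], 'p': 0.62}
top lid_tab {'extent': [222.3, 146.2, 19.0, 18.5], 'p': 0.56}
scene nail_tin {'extent': [260.1, 148.5, 26.6, 31.5], 'p': 0.61}
scene nail_tin {'extent': [289.9, 213.0, 44.5, 39.1], 'p': 0.48}
scene spool_3 {'extent': [211.5, 226.4, 20.5, 27.2], 'p': 0.74}
scene spool_3 {'extent': [398.1, 169.6, 15.3, 30.9], 'p': 0.56}
scene spool_1 {'extent': [211.5, 226.4, 20.5, 27.2], 'p': 0.74}
scene spool_1 {'extent': [398.1, 169.6, 15.3, 30.9], 'p': 0.56}
scene keeper_peg {'extent': [286.0, 206.0, 61.1, 53.4], 'p': 0.61}
scene keeper_peg {'extent': [289.0, 212.5, 44.8, 38.3], 'p': 0.53}
scene keeper_peg {'extent': [213.5, 227.7, 16.9, 24.4], 'p': 0.22}
scene fixture {'extent': [268.6, 206.4, 80.0, 61.6], 'p': 0.65}
scene lid {'extent': [394.1, 170.4, 17.6, 30.9], 'p': 0.68}
scene lid_tab {'extent': [291.5, 211.1, 44.6, 38.6], 'p': 0.92}
```

View pics/topz.png

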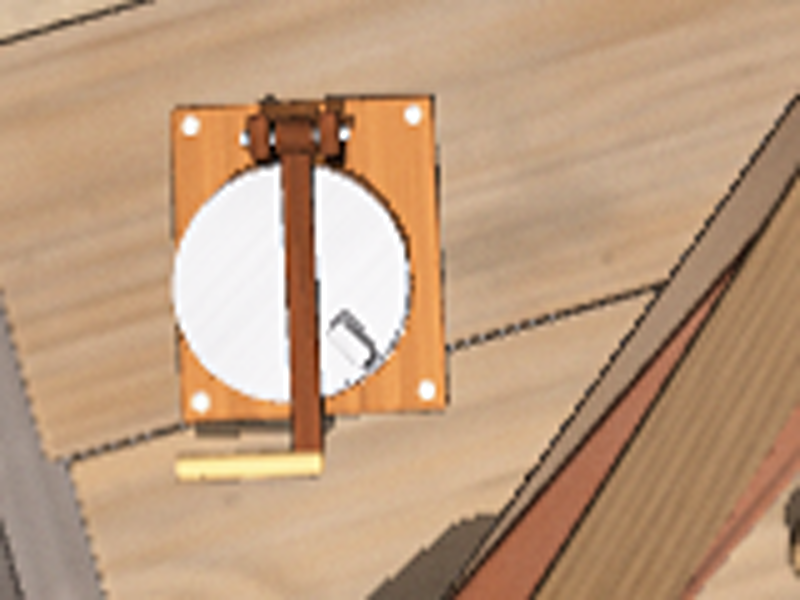

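View pics/scenez.png

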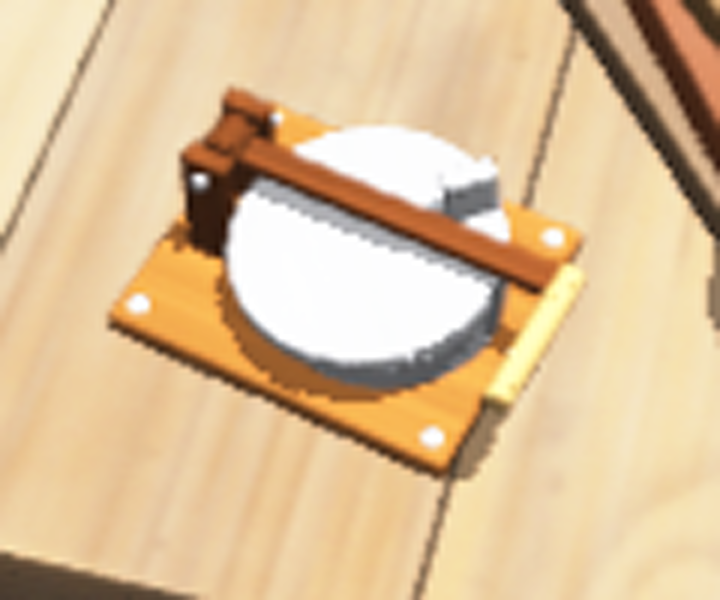

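View pics/wrist0.png

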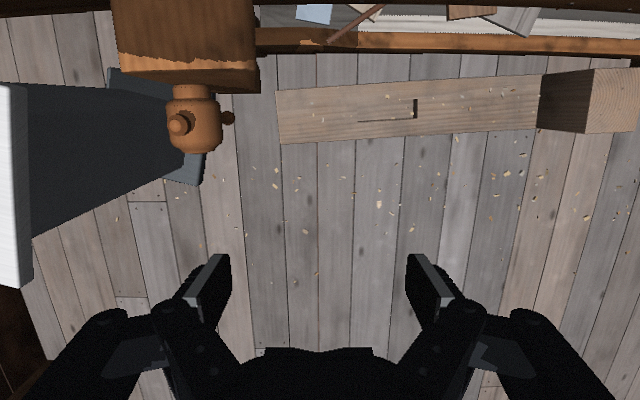

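```bash
cat >> h.py <<'E'
def fpose(p): # x,y,yaw
    return R.from_euler('z',p[2]).as_matrix(), np.array([p[0],p[1],0])
E
python3 - <<'E'
from h import *
from scipy.optimize import least_squares
def z(a,s,o): return (np.array(a,float)+.5)/s-.5+np.array(o)
tu=z([[173,107],[433,97],[446,411],[184,422],[177,467],[321,462]],5,(220,170))
tp=np.array([[95,65,12],[95,-65,12],[-60,-65,12],[-60,65,12],[-78,60,64],[-78,-7,64]])/1e3
su=z([[110,317],[441,468],[581,238],[494,401],[572,272]],6,(250,190))
sp=np.array([[95,65,12],[-60,65,12],[-60,-65,12],[-78,60,64],[-78,-7,64]])/1e3
Ct,Cs=cam('top'),cam('scene')
def res(p,which=2):
    A,t=fpose(p);o=[]
    if which!=1:o.append(proj(Ct,tp@A.T+t)-tu)
    if which!=0:o.append(proj(Cs,sp@A.T+t)-su)
    return np.vstack(o).ravel()
for w in [0,1,2]:
    r=least_squares(res,[0.56,-.02,0],args=(w,));print(w,r.x,np.round(r.fun.reshape(-1,2),1).tolist())
A,t=fpose(r.x)
for n,q in dict(peg=[-78,36,64],hinge=[72,0,64]).items(): print(n,A@np.array(q)/1e3+t)
E
```

```text
0 [ 0.55418419 -0.02038792  0.01583678] [[-0.4, -0.3], [0.5, -0.3], [0.3, 0.1], [-0.8, 0.2], [-0.1, 0.2], [0.4, 0.0]]
1 [ 0.55505258 -0.01889939  0.02739002] [[-1.0, -0.5], [0.3, 0.2], [0.5, -1.2], [0.2, 0.7], [-0.0, 0.4]]
2 [ 0.55453637 -0.01987799  0.01869415] [[-0.7, -0.3], [0.1, -0.5], [0.2, -0.1], [-0.9, 0.1], [-0.2, 0.1], [0.3, -0.2], [-0.7, -1.0], [0.4, 0.1], [1.0, -1.1], [0.3, 0.6], [0.3, 0.5]]
peg [0.47587704 0.01465767 0.064     ]
hinge [ 0.62652379 -0.01853209  0.064     ]
```

```bash
cat >> h.py <<'E'
FP=[0.5545,-0.0199,0.0187]
FA,FT=fpose(FP)
def F(q): return FA@(np.array(q,float)/1e3)+FT
def down(yaw): # tool x down, tool y horizontal at yaw
    y=np.array([np.cos(yaw),np.sin(yaw),0]);x=np.array([0,0,-1.]);return np.c_[x,y,np.cross(x,y)]
def delta(Rt,pt,st=None):
    st=st or get_state();Rc=rq(st['orientation']).as_matrix()
    rv=R.from_matrix(Rc.T@Rt).as_rotvec(degrees=True);sh=Rc.T@(np.array(pt)-st['tcp_pos'])*100
    print('turn',rv.round(2),'shift(tool axes now, cm)',sh.round(2));return rv,sh
E
python3 - <<'E'
from h import *
st=get_state();print(rq(st['orientation']).as_matrix().round(3))
p=F([-78,36,64]);p[2]=0.2
delta(down(FP[2]),p);delta(down(FP[2]+np.pi),p)
E
```

```text
[[ 0.     0.252 -0.968]
 [-0.    -0.968 -0.252]
 [-1.     0.     0.   ]]
turn [-7.647e+01  1.000e-02 -1.000e-02] shift(tool axes now, cm) [ -0.11 -46.93 -46.42]
turn [ 1.0353e+02 -1.0000e-02 -1.0000e-02] shift(tool axes now, cm) [ -0.11 -46.93 -46.42]
```

{"op": "step_arm", "data": {
  "targets": [
    [[0,0,0],[0,-3.35,-3.32],8.5],
    [[0,0,0],[0,-3.35,-3.32],8.5],
    [[0,0,0],[0,-3.35,-3.32],8.5],
    [[0,0,0],[0,-3.35,-3.32],8.5],
    [[0,0,0],[0,-3.35,-3.32],8.5],
    [[0,0,0],[0,-3.35,-3.32],6],
    [[0,0,0],[0,-3.35,-3.32],5],
    [[0,0,0],[0,-3.35,-3.32],4],
    [[0,0,0],[0,-3.35,-3.32],4],
    [[0,0,0],[0,-3.35,-3.32],4]
  ],
  "force": 25
}}

```text
clock: 1.85
tcp_pos: [0.3825, -0.147, 0.1993]
orientation: [0.09, 0.702, 0.089, -0.701]
wrist_force: [0.8, -0.9, -0.3]
finger_gap: 0.0402
```

{"op": "step_arm", "data": {
  "targets": [
    [[-7.6,0,0],[0,0,0],4],
    [[-7.6,0,0],[0,0,0],4],
    [[-7.6,0,0],[0,0,0],4],
    [[-7.6,0,0],[0,0,0],4],
    [[-7.6,0,0],[0,0,0],4],
    [[-7.6,0,0],[0,0,0],4],
    [[-7.6,0,0],[0,0,0],4],
    [[-7.6,0,0],[0,0,0],4],
    [[-7.6,0,0],[0,0,0],4],
    [[-7.6,0,0],[0,0,0],4]
  ]
}}

```text
clock: 2.85
tcp_pos: [0.3818, -0.1486, 0.199]
orientation: [0.504, 0.496, 0.504, -0.496]
wrist_force: [-0.7, -0.1, 0.3]
finger_gap: 0.0404
```

Run:
```python
from h import *
st=get_state();print(st['clock'],st['tcp_pos'],st['joint_pos'],st['finger_gap'])
p=F([-78,36,64]);p[2]=0.2
delta(down(FP[2]),p)
im=read_camera('wrist');cv2.imwrite('pics/w1.png',im[:,:,::-1])
A,t=fpose(FP);C=cam('wrist',st)
tp=np.array([[95,65,12],[95,-65,12],[-60,-65,12],[-60,65,12],[-78,60,64],[-78,7,64]])
print(proj(C,[F(q) for q in tp]).round(0))
```

```text
2.85 [ 0.38180122 -0.14863439  0.19903967] [-5.67720644e-01 -7.54991056e-03 -3.36193332e-01  1.24169788e+00
 -5.70379857e-05  9.87185186e-01] 0.040365316775556694
turn [-0.16  0.02 -0.02] shift(tool axes now, cm) [ -0.1    9.66 -16.18]
[[565.  -1.]
 [544. 120.]
 [416. 119.]
 [426.  -7.]
 [426. -20.]
 [421.  43.]]
```

View pics/w1.png

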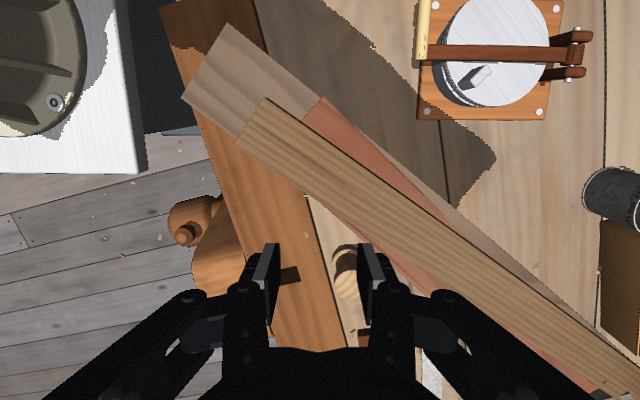

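{"op": "step_arm", "data": {
  "targets": [
    [[-0.2,0,0],[0,1.9,-3.4],2.6],
    [[0,0,0],[0,1.9,-3.4],2.6],
    [[0,0,0],[0,1.9,-3.4],2.6],
    [[0,0,0],[0,1.9,-3.4],2.6],
    [[0,0,0],[0,1.9,-3.4],2.6],
    [[0,0,0],[0.5,0,0],2.6],
    [[0,0,0],[2,0,0],2.6],
    [[0,0,0],[2,0,0],2.6],
    [[0,0,0],[0,0,0],2.6],
    [[0,0,0],[0,0,0],2.6]
  ]
}}

```text
clock: 3.9
tcp_pos: [0.474, 0.0223, 0.154]
orientation: [0.503, 0.497, 0.503, -0.497]
wrist_force: [-0.6, -0.8, 1.3]
finger_gap: 0.0261
```

Run:
```python
from h import *
st=get_state();print(st['clock'],st['tcp_pos'],st['finger_gap'])
p=F([-78,45,64]);p[2]=0.045
delta(down(FP[2]),p)
im=read_camera('wrist');cv2.imwrite('pics/w2.png',im[:,:,::-1])
C=cam('wrist',st)
tp=np.array([[-60,-65,12],[-60,65,12],[-78,60,64],[-78,7,64]])
print(proj(C,[F(q) for q in tp]).round(0))
```

```text
3.9 [0.47402001 0.02227277 0.15398607] 0.02610616970017469
turn [-0.36  0.01  0.05] shift(tool axes now, cm) [10.9   0.18 -0.14]
[[335. 267.]
 [337. 159.]
 [320. 174.]
 [320. 229.]]
```

View pics/w2.png

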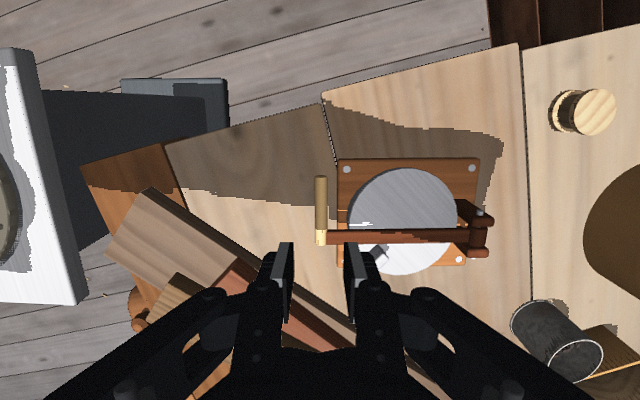

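{"op": "step_arm", "data": {
  "targets": [
    [[-0.3,0,0],[2,0.1,-0.1],2.6],
    [[0,0,0],[2,0.1,0],2.6],
    [[0,0,0],[2,0,0],2.6],
    [[0,0,0],[2,0,0],2.6],
    [[0,0,0],[1.9,0,0],2.6],
    [[0,0,0],[1,0,0],2.6],
    [[0,0,0],[0,0,0],2.6],
    [[0,0,0],[0,0,0],0.5],
    [[0,0,0],[0,0,0],0.5],
    [[0,0,0],[0,0,0],0.5]
  ]
}}

```text
clock: 4.95
tcp_pos: [0.4773, 0.0235, 0.0458]
orientation: [0.505, 0.496, 0.504, -0.495]
wrist_force: [0.8, -0.1, -0.8]
finger_gap: 0.0052
```

Run:
```python
from h import *
st=get_state();print(st['clock'],st['tcp_pos'],st['finger_gap'],st['wrist_force'])
h=F([72,0,64]);print(h, 'fix-frame tcp',(FA.T@(st['tcp_pos']-FT)*1e3).round(1))
im=read_camera('wrist');cv2.imwrite('pics/w3.png',im[:,:,::-1])
```

```text
4.95 [0.47734636 0.02352625 0.04584419] 0.005239894069242728 [ 0.84863709 -0.12339291 -0.81530056]
[ 0.62648741 -0.01855368  0.064     ] fix-frame tcp [-76.3  44.9  45.8]
```

View pics/w3.png

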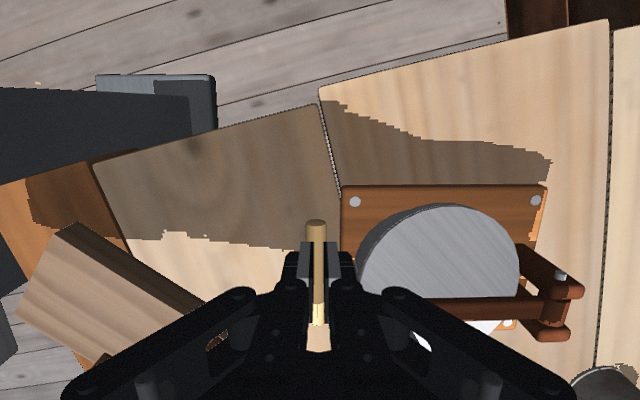

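Run:
```python
from h import *
st=get_state();C=cam('wrist',st)
for z in range(14,110,10): print(z, proj(C,[F([-78,60,z]),F([-72,60,z]),F([-84,60,z]),F([-78,7,z])]).round(0).tolist())
print(st['finger_gap'], [ (r['extent'],r['p']) for r in find_in('top','keeper_peg')])
for c in ['top','scene']:
  cv2.imwrite(f'pics/{c}3.png',cv2.resize(read_camera(c)[170:290,220:380,::-1],None,fx=4,fy=4,interpolation=cv2.INTER_CUBIC))
```

```text
14 [[316.0, 194.0], [324.0, 194.0], [308.0, 194.0], [316.0, 260.0]]
24 [[316.0, 198.0], [325.0, 198.0], [307.0, 198.0], [316.0, 267.0]]
34 [[316.0, 203.0], [325.0, 203.0], [307.0, 203.0], [316.0, 274.0]]
44 [[316.0, 208.0], [325.0, 208.0], [306.0, 208.0], [316.0, 282.0]]
54 [[316.0, 214.0], [326.0, 214.0], [306.0, 214.0], [316.0, 291.0]]
64 [[316.0, 220.0], [326.0, 220.0], [305.0, 220.0], [316.0, 300.0]]
74 [[316.0, 227.0], [327.0, 227.0], [304.0, 227.0], [316.0, 311.0]]
84 [[315.0, 235.0], [327.0, 235.0], [303.0, 235.0], [316.0, 323.0]]
94 [[315.0, 244.0], [328.0, 244.0], [302.0, 244.0], [316.0, 336.0]]
104 [[315.0, 254.0], [329.0, 254.0], [301.0, 254.0], [315.0, 350.0]]
0.005221445911559597 [([255.6, 196.4, 31.0, 73.4], 0.86)]
```

View pics/scene3.png

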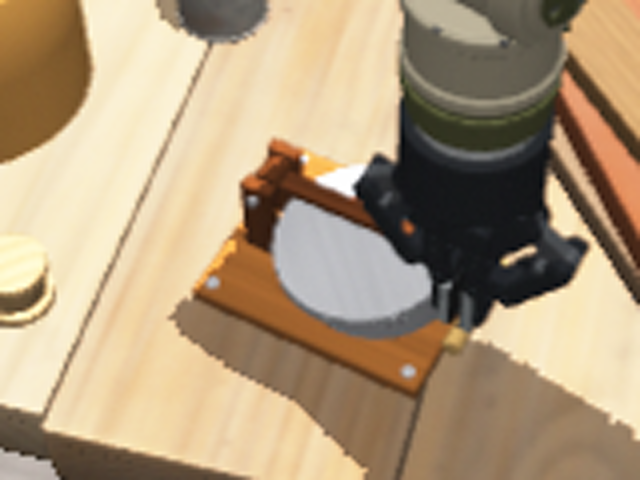

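```bash
python3 -c "
import cv2
im=cv2.imread('pics/w3.png');cv2.imwrite('pics/w3z.png',cv2.resize(im[200:370,240:400],None,fx=3.5,fy=3.5,interpolation=cv2.INTER_CUBIC))"
```

```text
(no output)
```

View pics/w3z.png

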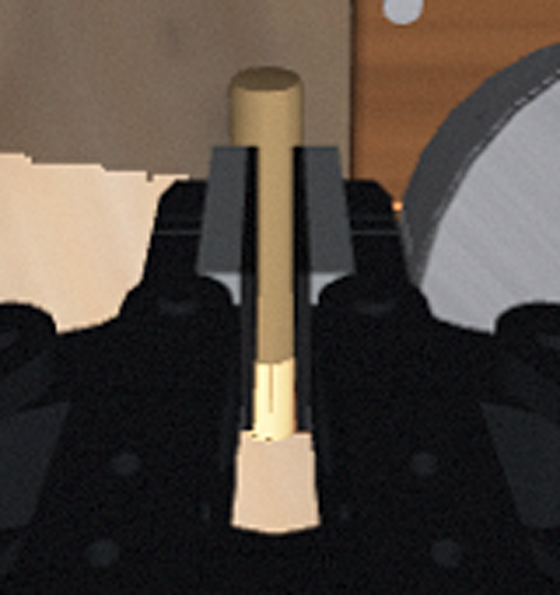

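Run:
```python
from h import *
K,d,_,_=cam('wrist',get_state());T=camera_model('wrist')['T_tool_cam']
C=(K,d,T[:3,:3],T[:3,3])
for x in [0,-.01,-.02,-.03,-.04]: print(x,proj(C,[[x,.003,-.011],[x,.003,0],[x,.003,.011],[x,.015,-.011]]).round(0).tolist())
```

```text
0 [[323.0, 215.0], [323.0, 232.0], [323.0, 247.0], [343.0, 215.0]]
-0.01 [[323.0, 221.0], [323.0, 238.0], [323.0, 255.0], [344.0, 221.0]]
-0.02 [[324.0, 228.0], [324.0, 246.0], [324.0, 263.0], [345.0, 228.0]]
-0.03 [[324.0, 235.0], [324.0, 254.0], [324.0, 272.0], [347.0, 235.0]]
-0.04 [[324.0, 244.0], [324.0, 264.0], [324.0, 282.0], [349.0, 244.0]]
```

```bash
python3 -c "
import cv2
im=cv2.imread('pics/w3.png');print(im[225:330:4,316])"|head -40
```

```text
[[ 56  80  99]
 [109 153 185]
 [103 149 181]
 [108 152 183]
 [105 150 182]
 [110 155 186]
 [104 149 181]
 [108 155 186]
 [106 153 182]
 [110 154 185]
 [107 152 182]
 [107 152 183]
 [107 152 183]
 [107 152 183]
 [108 154 184]
 [107 151 182]
 [105 149 181]
 [105 149 181]
 [107 153 183]
 [105 147 179]
 [184 240 251]
 [179 235 249]
 [180 236 248]
 [181 236 249]
 [200 246 253]
 [ 90 130 164]
 [167 196 225]]
```

View pics/top3.png

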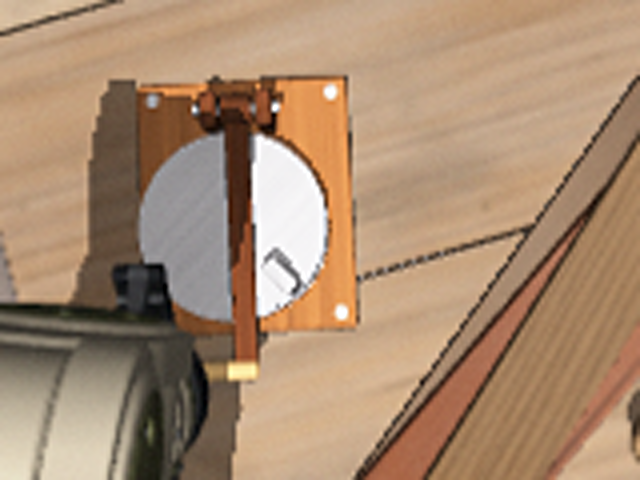

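Run:
```python
from h import *
st=get_state();im=read_camera('scene')[:,:,::-1].copy()
C=cam('scene');Rm=rq(st['orientation']).as_matrix()
x0,y0=300,210
z=cv2.resize(im[y0:y0+70,x0:x0+80],None,fx=9,fy=8.5 and 9,interpolation=cv2.INTER_CUBIC)
pts={}
for x in [0,-.01,-.02,-.03,-.04,-.05]:
    u=proj(C,[st['tcp_pos']+Rm@np.array([x,0,-.011])])[0];u=((u-[x0,y0]+.5)*9-.5).astype(int)
    cv2.circle(z,tuple(int(a) for a in u),3,(0,0,255),-1);cv2.putText(z,str(int(x*1000)),(int(u[0])+5,int(u[1])),0,.4,(0,0,255))
for zz in (58,64,70):
    u=proj(C,[F([-78,60,zz])])[0];u=((u-[x0,y0]+.5)*9-.5);cv2.circle(z,tuple(int(a) for a in u),3,(255,0,0),-1)
cv2.imwrite('pics/sz.png',z)
```

```text
(no output)
```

View pics/sz.png

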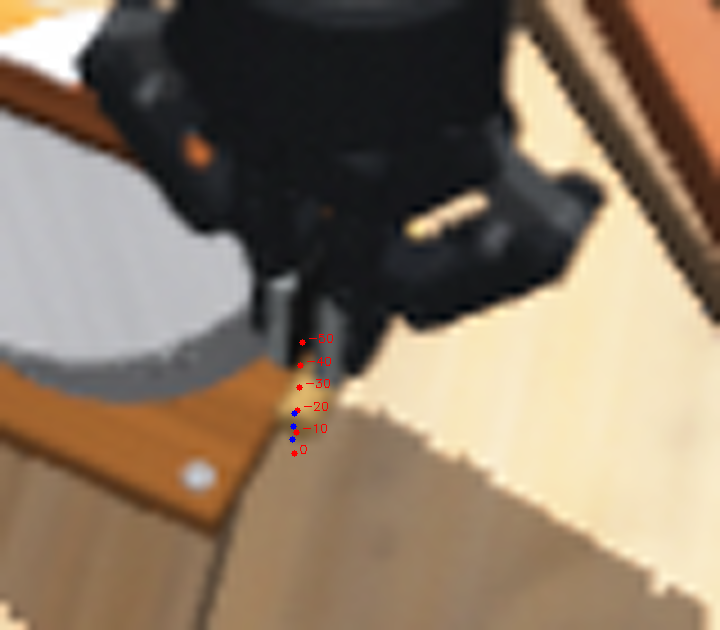

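{"op": "step_arm", "data": {
  "targets": [
    [[0,0,0],[0,-0.1,0],2.6],
    [[0,0,0],[0,0,0],2.6],
    [[0,0,0],[0,0,0],2.6],
    [[0,0,0],[0.8,0,0],2.6],
    [[0,0,0],[0.9,0,0],2.6],
    [[0,0,0],[0.9,0,0],2.6],
    [[0,0,0],[0.9,0,0],2.6],
    [[0,0,0],[0,0,0],2.6],
    [[0,0,0],[0,0,0],0.5],
    [[0,0,0],[0,0,0],0.5]
  ]
}}

```text
clock: 6.2
tcp_pos: [0.476, 0.0237, 0.0101]
orientation: [0.505, 0.495, 0.505, -0.495]
wrist_force: [0.1, -0.0, -1.1]
finger_gap: 0.011
```

Run:
```python
from h import *
st=get_state();print(st['clock'],st['tcp_pos'],st['finger_gap'],st['wrist_force'])
h=F([72,0,64]);print(h, 'fix-frame tcp',(FA.T@(st['tcp_pos']-FT)*1e3).round(1))
im=read_camera('wrist');cv2.imwrite('pics/w4.png',im[:,:,::-1])
```

```text
6.2 [0.47595371 0.02370305 0.01006984] 0.011020854859930295 [ 0.14145567 -0.02643604 -1.10270126]
[ 0.62648741 -0.01855368  0.064     ] fix-frame tcp [-77.7  45.1  10.1]
```

View pics/w4.png

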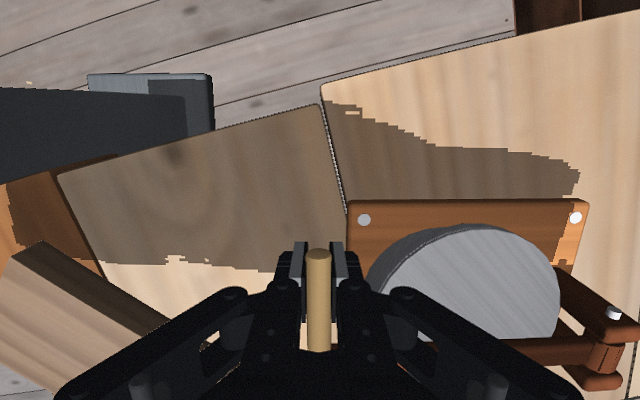

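```bash
python3 -c "
import numpy as np
t=np.linspace(0,1.9,21);x=np.round(-15*np.sin(t),2);y=np.round(15*(1-np.cos(t)),2)
print([[round(a,2),round(b,2)] for a,b in zip(np.diff(x),np.diff(y))])"
```

```text
[[np.float64(-1.42), np.float64(0.07)], [np.float64(-1.41), np.float64(0.2)], [np.float64(-1.39), np.float64(0.34)], [np.float64(-1.34), np.float64(0.46)], [np.float64(-1.3), np.float64(0.59)], [np.float64(-1.23), np.float64(0.71)], [np.float64(-1.17), np.float64(0.83)], [np.float64(-1.07), np.float64(0.93)], [np.float64(-0.99), np.float64(1.03)], [np.float64(-0.88), np.float64(1.11)], [np.float64(-0.77), np.float64(1.2)], [np.float64(-0.66), np.float64(1.27)], [np.float64(-0.53), np.float64(1.32)], [np.float64(-0.41), np.float64(1.36)], [np.float64(-0.27), np.float64(1.4)], [np.float64(-0.14), np.float64(1.42)], [np.float64(-0.01), np.float64(1.42)], [np.float64(0.14), np.float64(1.42)], [np.float64(0.26), np.float64(1.4)], [np.float64(0.4), np.float64(1.37)]]
```

{"op": "step_arm", "data": {
  "targets": [
    [[0,0,0],[-1.42,0.07,0],0.5],
    [[0,0,0],[-1.41,0.2,0],0.5],
    [[0,0,0],[-1.39,0.34,0],0.5],
    [[0,0,0],[-1.34,0.46,0],0.5],
    [[0,0,0],[-1.3,0.59,0],0.5],
    [[0,0,0],[-1.23,0.71,0],0.5],
    [[0,0,0],[-1.17,0.83,0],0.5],
    [[0,0,0],[-1.07,0.93,0],0.5],
    [[0,0,0],[-0.99,1.03,0],0.5],
    [[0,0,0],[-0.88,1.11,0],0.5]
  ]
}}

```text
clock: 7.25
tcp_pos: [0.5381, 0.0251, 0.1322]
orientation: [0.505, 0.495, 0.505, -0.495]
wrist_force: [0.4, 0.5, -3.1]
finger_gap: 0.0109
```

Run:
```python
from h import *
st=get_state();print(st['clock'],st['tcp_pos'],st['finger_gap'],st['wrist_force'])
cv2.imwrite('pics/s5.png',cv2.resize(read_camera('scene')[100:300,200:440,::-1],None,fx=3,fy=3,interpolation=cv2.INTER_CUBIC))
```

```text
7.25 [0.53807653 0.02509355 0.13218979] 0.01090273640300652 [ 0.37505454  0.47043921 -3.07761638]
```

View pics/s5.png

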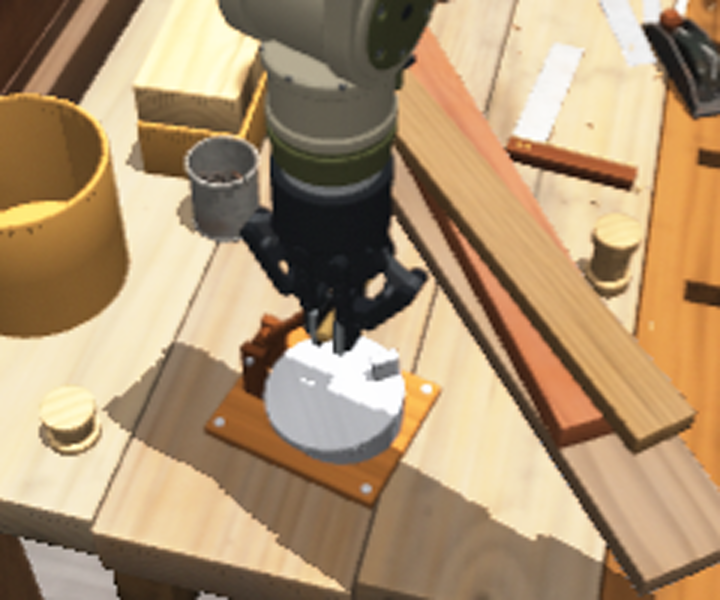

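The arm is coming up with the grip; continuing the arc.

{"op": "step_arm", "data": {
  "targets": [
    [[0,0,0],[-0.77,1.2,0],0.5],
    [[0,0,0],[-0.66,1.27,0],0.5],
    [[0,0,0],[-0.53,1.32,0],0.5],
    [[0,0,0],[-0.41,1.36,0],0.5],
    [[0,0,0],[-0.27,1.4,0],0.5],
    [[0,0,0],[-0.14,1.42,0],0.5],
    [[0,0,0],[0,1.42,0],0.5],
    [[0,0,0],[0.14,1.42,0],0.5],
    [[0,0,0],[0.26,1.4,0],0.5],
    [[0,0,0],[0.4,1.37,0],0.5]
  ]
}}

```text
clock: 8.3
tcp_pos: [0.6738, 0.0283, 0.1519]
orientation: [0.505, 0.495, 0.505, -0.495]
wrist_force: [-1.4, 3.3, -0.1]
finger_gap: 0.0111
```

Run:
```python
from h import *
st=get_state();print(st['clock'],st['tcp_pos'],st['finger_gap'],st['wrist_force'])
cv2.imwrite('pics/s6.png',cv2.resize(read_camera('scene')[100:300,200:440,::-1],None,fx=3,fy=3,interpolation=cv2.INTER_CUBIC))
```

```text
8.3 [0.67377601 0.02831192 0.15190179] 0.011107235705644251 [-1.4429798   3.27065928 -0.07433562]
```

View pics/s6.png

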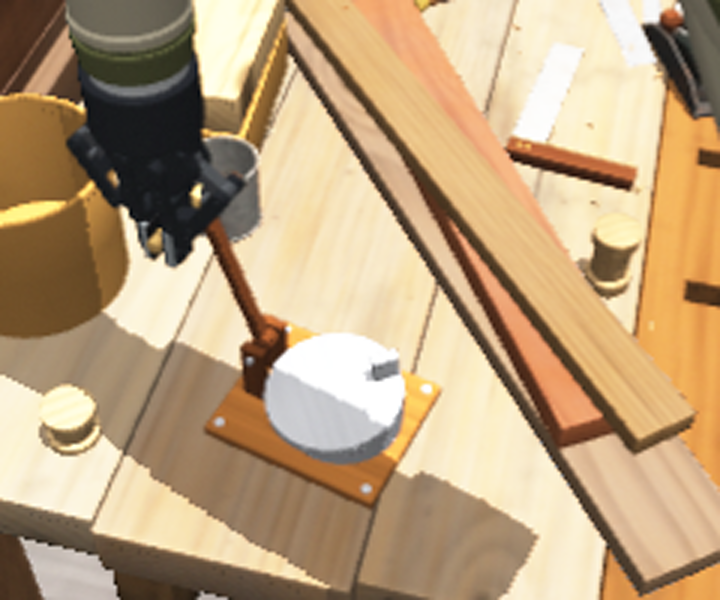

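{"op": "step_arm", "data": {
  "targets": [
    [[0,0,0],[0,0,0],1.5],
    [[0,0,0],[0,0,0],2],
    [[0,0,0],[0,0,0],3],
    [[0,0,0],[0,0,0],4.5],
    [[0,0,0],[0,0,0],4.5],
    [[0,0,0],[-1,0,0],4.5],
    [[0,0,0],[-2,0,0],4.5],
    [[0,0,0],[-2,0,0],4.5],
    [[0,0,0],[-2,0,0],4.5],
    [[0,0,0],[0,0,0],4.5]
  ]
}}

```text
clock: 9.35
tcp_pos: [0.6757, 0.0273, 0.2259]
orientation: [0.507, 0.497, 0.503, -0.494]
wrist_force: [-0.1, 0.5, 1.0]
finger_gap: 0.0451
```

Run:
```python
from h import *
st=get_state();print(st['clock'],st['tcp_pos'],st['finger_gap'],st['wrist_force'])
im=read_camera('scene')[:,:,::-1];cv2.imwrite('pics/s7r.png',im)
cv2.imwrite('pics/s7.png',cv2.resize(im[100:300,200:440],None,fx=3,fy=3,interpolation=cv2.INTER_CUBIC))
im=read_camera('top')[:,:,::-1];cv2.imwrite('pics/t7r.png',im)
cv2.imwrite('pics/t7.png',cv2.resize(im[185:265,240:340],None,fx=7,fy=7,interpolation=cv2.INTER_CUBIC))
```

```text
9.35 [0.67567127 0.0272858  0.22594797] 0.045058687138641806 [-0.14244787  0.49462193  1.04874999]
```

View pics/s7.png

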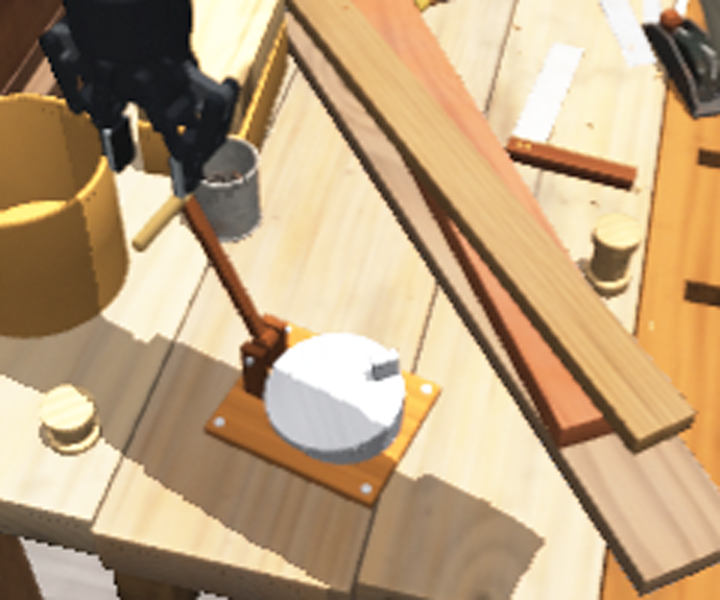

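View pics/t7.png

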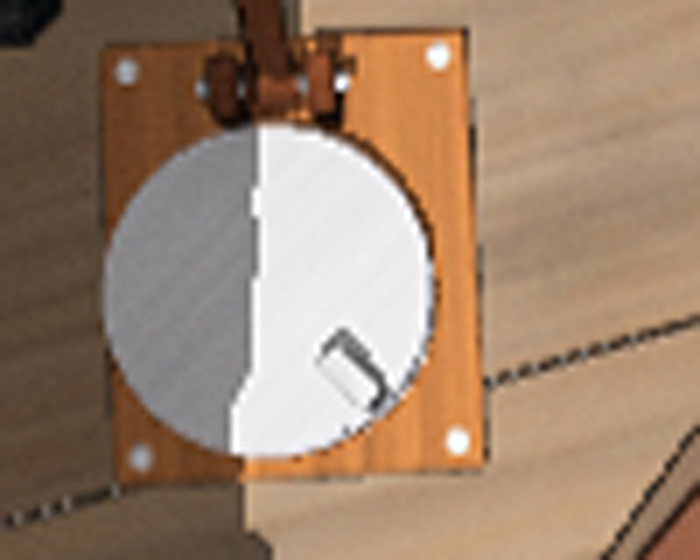

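Run:
```python
from h import *
st=get_state();print(st['joint_pos'])
for a in (-47,133): delta(down(np.radians(a)),[0.505,-0.065,0.2])
```

```text
[-7.81893419e-02  5.17148813e-01  4.09717447e-01  1.46189910e+00
 -1.22195580e-04  1.47349760e+00]
turn [ 4.809e+01 -2.000e-02 -8.000e-02] shift(tool axes now, cm) [  2.19 -17.11   8.91]
turn [-1.3191e+02  1.0000e-01 -3.0000e-02] shift(tool axes now, cm) [  2.19 -17.11   8.91]
```

{"op": "step_arm", "data": {
  "targets": [
    [[0,0,0],[0.2,-4.2,2.2],5],
    [[0,0,0],[0.7,-4.3,2.2],5],
    [[0,0,0],[0.7,-4.3,2.2],4],
    [[0,0,0],[0.6,-4.3,2.3],3.5],
    [[8,0,0],[0,0,0],3.5],
    [[8,0,0],[0,0,0],3.5],
    [[8,0,0],[0,0,0],3.5],
    [[8,0,0],[0,0,0],3.5],
    [[8,0,0],[0,0,0],3.5],
    [[8,0,0],[0,0,0],3.5]
  ]
}}

```text
clock: 10.45
tcp_pos: [0.5037, -0.0646, 0.1982]
orientation: [-0.257, -0.658, -0.258, 0.659]
wrist_force: [-0.3, 0.5, 0.1]
finger_gap: 0.0351
```

Run:
```python
from h import *
st=get_state();print(st['clock'],st['tcp_pos'],st['joint_pos'].round(2))
im=read_camera('wrist')[:,:,::-1];cv2.imwrite('pics/w8.png',im)
print([(r['extent'],r['p']) for r in find_in('wrist','lid_tab')])
np.save('st8.npy',st,allow_pickle=True)
```

```text
10.45 [ 0.5036579  -0.06456168  0.19822793] [-0.29  0.19 -0.12  1.26 -0.    2.11]
[([266.0, 50.7, 106.5, 112.3], 0.92)]
```

View pics/w8.png

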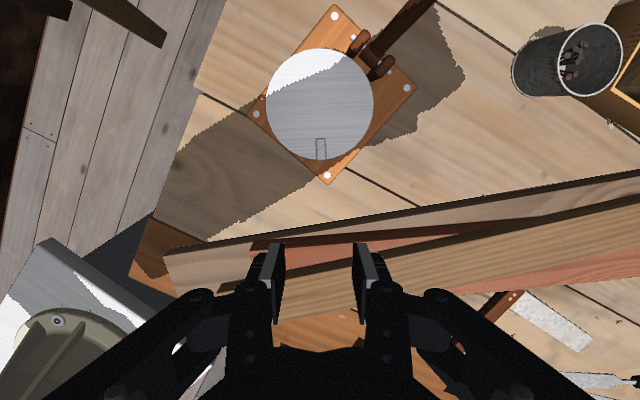

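Run:
```python
from h import *
im=cv2.imread('pics/w8.png')
g=cv2.resize(im[0:190,240:430],None,fx=4,fy=4,interpolation=cv2.INTER_CUBIC)
g=cv2.convertScaleAbs(g,alpha=1.3)
cv2.imwrite('pics/w8z.png',g[:600])
cv2.imwrite('pics/w8t.png',cv2.resize(im[120:195,280:370],None,fx=8,fy=8,interpolation=cv2.INTER_CUBIC))
```

```text
(no output)
```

View pics/w8z.png

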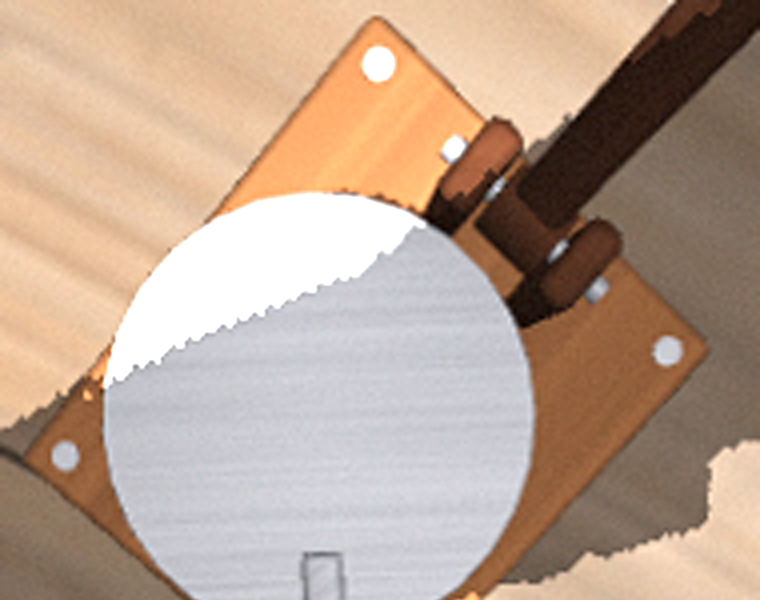

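View pics/w8t.png

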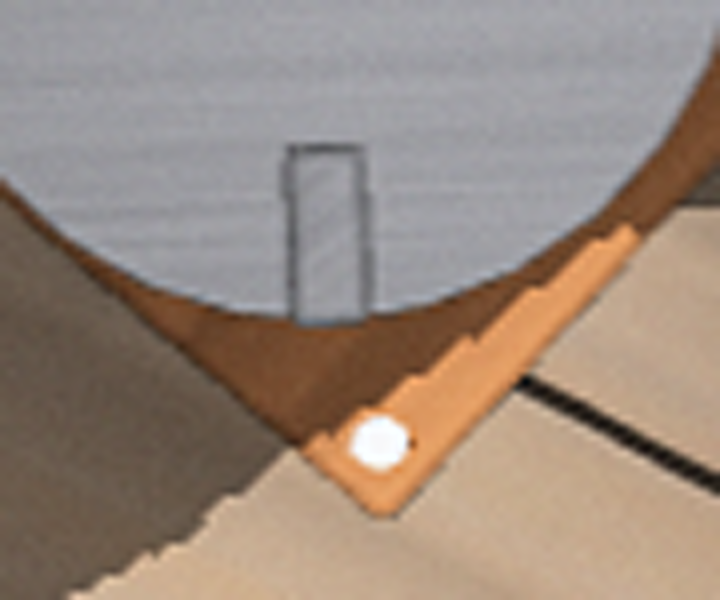

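```bash
cat > lidfit.py <<'E'
from h import *
from scipy.optimize import least_squares
def z(a,s,o): return (np.array(a,float)+.5)/s-.5+np.array(o)
def lidpose(az,tilt,c): # z up normal; x az from tab to far, sloping down by tilt
    x=np.array([np.cos(az)*np.cos(tilt),np.sin(az)*np.cos(tilt),-np.sin(tilt)]);y=np.array([-np.sin(az),np.cos(az),0])
    return np.c_[x,y,np.cross(x,y)],np.array(c)
E
cat > a.py <<'E'
from lidfit import *
st=np.load('st8.npy',allow_pickle=True).item();C=cam('wrist',st)
bu=np.vstack([z([[378,14],[709,348],[23,456]],4,(240,0)),z([[385,519]],8,(280,120))])
bp=np.array([[95,65,12],[95,-65,12],[-60,65,12],[-60,-65,12]])
def rf(p):
    A,t=fpose(p);return (proj(C,(bp/1e3)@A.T+t)-bu).ravel()
r=least_squares(rf,FP);print('fixture from wrist',r.x,r.fun.round(1));FW=r.x
eu=np.vstack([z([[104,390],[330,190],[535,420],[480,265],[200,238]],4,(240,0)),z([[210,302],[440,305],[590,222],[100,262]],8,(280,120))])
tu=z([[288,147],[363,145],[371,318],[297,323]],8,(280,120))
tp=np.array([[-33,5,28],[-33,-5,28],[-55,-5,28],[-55,5,28]])/1e3
K,d,Rm,t0=C
def rays(uv):
    n=cv2.undistortPoints(uv.reshape(-1,1,2),K,d)[:,0];return np.c_[n,np.ones(len(n))]@Rm.T
rr=rays(eu)
def rl(p,tilt=.08,zc=.046,tab=1):
    A,c=lidpose(p[2],tilt,[p[0],p[1],zc]);n=A[:,2];o=c+.003*n
    P=t0+rr*(((o-t0)@n)/(rr@n))[:,None];e=(np.linalg.norm(P-o,axis=1)-.056)*1500
    return np.r_[e,((proj(C,tp@A.T+c)-tu)).ravel()*tab]
for tilt,zc in [(.08,.046),(.06,.045),(.1,.0465)]:
    r=least_squares(rl,[.56,-.015,.75],args=(tilt,zc));A,c=lidpose(r.x[2],tilt,[r.x[0],r.x[1],zc])
    B,t=fpose(FW)
    print(r.x,np.degrees(r.x[2]),r.fun.round(1),'shift vs dish, lid axes mm',(np.array([np.cos(-r.x[2])*(c-t)[0]-np.sin(-r.x[2])*(c-t)[1],np.sin(-r.x[2])*(c-t)[0]+np.cos(-r.x[2])*(c-t)[1]])*1e3).round(1),'tab',c+A@np.array([-.044,0,.015]))
E
python3 a.py
```

```text
fixture from wrist [ 0.55507302 -0.02054029  0.02337088] [-0.3 -1.9  1.8  0.5 -1.3  0.7 -0.2  1.5]
[ 0.56012617 -0.01453771  0.77492352] 44.39984700276542 [ 0.   0.1 -0.9 -0.6 -3.1 -0.8  0.3 -0.2  0.6 -0.1  0.6  0.8  0.6  0.3
  1.6 -0.6  1.3] shift vs dish, lid axes mm [7.8 0.8] tab [ 0.52964629 -0.04438565  0.06446827]
[ 0.56012458 -0.01457072  0.77456038] 44.37904084442246 [ 0.3  0.1 -0.6 -0.5 -3.  -0.5  0.7  0.1  0.9 -0.1  1.1  0.8  1.1  0.3
  1.9 -0.5  1.6] shift vs dish, lid axes mm [7.8 0.7] tab [ 0.52937598 -0.04465994  0.06261142]
[ 0.56010471 -0.01453945  0.77515466] 44.41309071090829 [-0.1  0.3 -1.  -0.5 -2.9 -1.   0.1 -0.4  0.3 -0.2  0.2  0.8  0.1  0.3
  1.3 -0.6  0.9] shift vs dish, lid axes mm [7.8 0.8] tab [ 0.52990165 -0.04412999  0.06581773]
```

```bash
cat >> lidfit.py <<'E'
LAZ=0.775;LC=np.array([.5601,-.0145])
def tool_for(tilt,az,c): # c lid_center
    A,c=lidpose(az,tilt,c);return np.c_[-A[:,2],-A[:,1],-A[:,0]], c+A@np.array([-.044,0,.015-.044])
E
python3 - <<'E'
from lidfit import *
st=get_state()
Rt,p=tool_for(.08,LAZ,[*LC,.046]);print(p)
rv,_=delta(Rt,p,st)
print('shift in new axes cm',(Rt.T@(p-st['tcp_pos'])*100).round(2))
E
```

```text
[ 0.52711032 -0.04681065  0.020609  ]
turn [-1.32 -4.51  0.16] shift(tool axes now, cm) [17.77  0.33 -2.94]
shift in new axes cm [17.49  0.36 -4.32]
```

{"op": "step_arm", "data": {
  "targets": [
    [[-1.3,-4.5,0.1],[0,0,0],3],
    [[0,0,0],[0,0.2,-2.2],3],
    [[0,0,0],[0,0.15,-2.1],2.8],
    [[0,0,0],[2,0,0],2.6],
    [[0,0,0],[3,0,0],2.6],
    [[0,0,0],[3,0,0],2.6],
    [[0,0,0],[2,0,0],2.6],
    [[0,0,0],[1.5,0,0],2.6],
    [[0,0,0],[0,0,0],2.6],
    [[0,0,0],[0,0,0],2.6]
  ]
}}

```text
clock: 11.55
tcp_pos: [0.5309, -0.0436, 0.0814]
orientation: [-0.278, -0.628, -0.257, 0.68]
wrist_force: [0.3, 0.3, 0.7]
finger_gap: 0.0261
```

Run:
```python
from lidfit import *
st=get_state();print(st['clock'],st['wrist_force'],st['finger_gap'])
Rt,p=tool_for(.08,LAZ,[*LC,.046])
delta(Rt,p,st)
im=read_camera('wrist')[:,:,::-1];cv2.imwrite('pics/w9.png',im)
A,c=lidpose(LAZ,.08,[*LC,.046]);C=cam('wrist',st)
print(proj(C,[c+A@(np.array(q)/1e3) for q in [[-33,5,28],[-33,-5,28],[-55,-5,28],[-55,5,28],[-56,0,3]]]).round())
```

```text
11.55 [0.34592422 0.33470818 0.71001443] 0.026128714035900186
turn [ 0.1  -0.04  0.01] shift(tool axes now, cm) [ 6.1  -0.04  0.01]
[[309. 213.]
 [325. 213.]
 [325. 245.]
 [310. 245.]
 [317. 231.]]
```

View pics/w9.png

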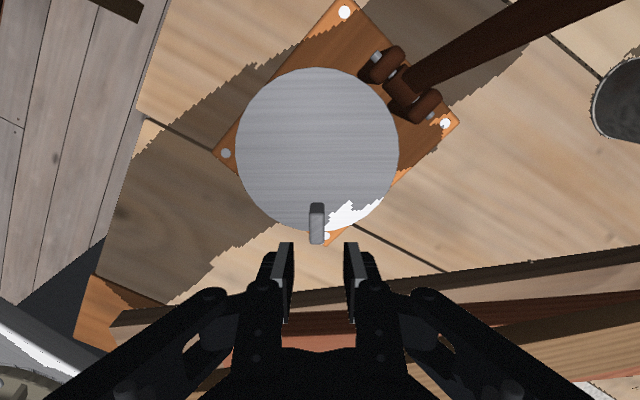

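{"op": "step_arm", "data": {
  "targets": [
    [[0,0,0],[1.3,0,0],2.6],
    [[0,0,0],[1.3,0,0],2.6],
    [[0,0,0],[1,0,0],2.6],
    [[0,0,0],[1,0,0],2.6],
    [[0,0,0],[0.6,0,0],2.6],
    [[0,0,0],[0.5,0,0],2.6],
    [[0,0,0],[0.3,0,0],2.6],
    [[0,0,0],[0,0,0],2.6],
    [[0,0,0],[0,0,0],2.6],
    [[0,0,0],[0,0,0],2.6]
  ]
}}

```text
clock: 12.6
tcp_pos: [0.5284, -0.0471, 0.0222]
orientation: [-0.278, -0.629, -0.256, 0.68]
wrist_force: [-1.0, -0.2, -0.0]
finger_gap: 0.0258
```

Run:
```python
from lidfit import *
st=get_state();print(st['clock'],st['wrist_force'],st['finger_gap'])
Rt,p=tool_for(.08,LAZ,[*LC,.046])
delta(Rt,p,st)
im=read_camera('wrist')[:,:,::-1];cv2.imwrite('pics/w10.png',cv2.resize(im[150:350,220:420],None,fx=3,fy=3,interpolation=cv2.INTER_CUBIC))
im=read_camera('scene')[:,:,::-1];cv2.imwrite('pics/s10.png',cv2.resize(im[180:270,270:380],None,fx=6,fy=6,interpolation=cv2.INTER_CUBIC))
```

```text
12.6 [-1.00528074 -0.18042388 -0.00703753] 0.02579777103775758
turn [-0.01 -0.1  -0.08] shift(tool axes now, cm) [ 0.16 -0.11  0.06]
```

View pics/w10.png

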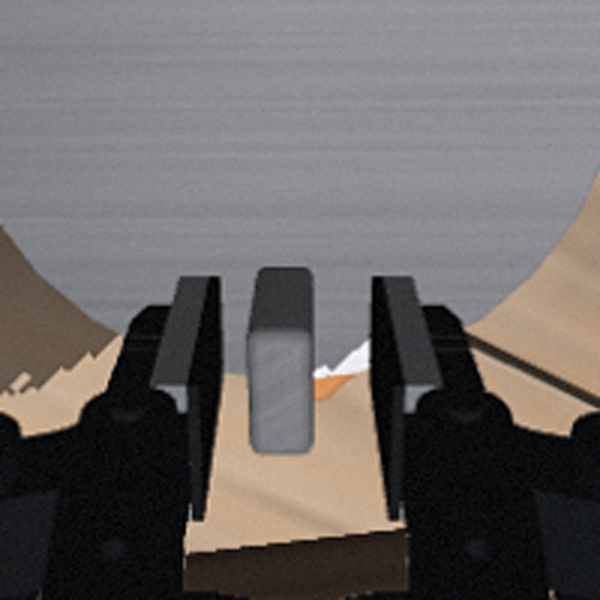

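View pics/s10.png

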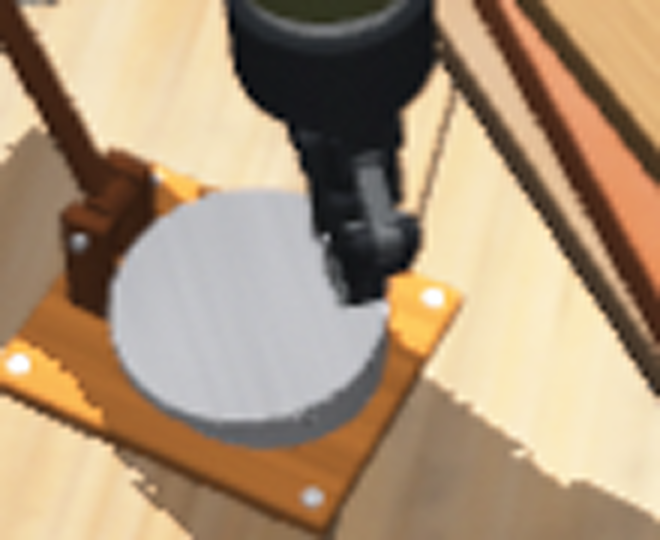

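{"op": "step_arm", "data": {
  "targets": [
    [[0,0,0],[0.05,-0.12,0],2.6],
    [[0,0,0],[0.05,-0.12,0.05],2.6],
    [[0,0,0],[0,0,0],2.0],
    [[0,0,0],[0,0,0],1.6],
    [[0,0,0],[0,0,0],1.3],
    [[0,0,0],[0,0,0],1.1],
    [[0,0,0],[0,0,0],0.9],
    [[0,0,0],[0,0,0],0.5],
    [[0,0,0],[0,0,0],0.5],
    [[0,0,0],[0,0,0],0.5]
  ],
  "force": 40
}}

```text
clock: 13.7
tcp_pos: [0.5266, -0.0458, 0.0215]
orientation: [-0.278, -0.629, -0.256, 0.679]
wrist_force: [1.7, -0.3, 6.6]
finger_gap: 0.0092
```

Run:
```python
from lidfit import *
st=get_state();print(st['clock'],st['wrist_force'],st['ft_torque'],st['finger_gap'])
Rt,p=tool_for(.08,LAZ,[*LC,.046])
delta(Rt,p,st)
im=read_camera('wrist')[:,:,::-1];cv2.imwrite('pics/w11.png',im)
np.save('st11.npy',st,allow_pickle=True)
```

```text
13.7 [ 1.65765783 -0.30214688  6.55671445] [-0.2464646  -0.41848633  0.13151539] 0.009197692300461937
turn [ 0.   -0.13 -0.12] shift(tool axes now, cm) [0.09 0.11 0.03]
```

View pics/w11.png

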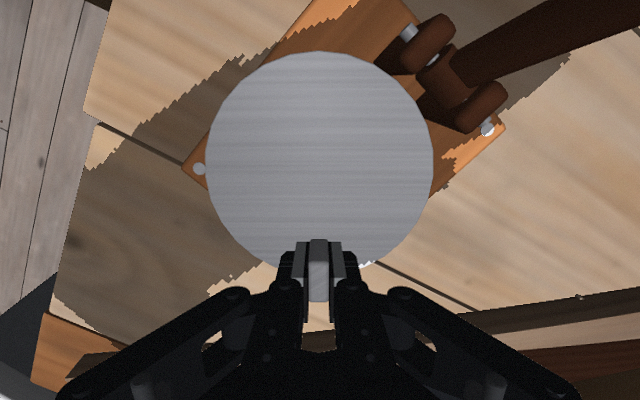

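{"op": "step_arm", "data": {
  "targets": [
    [[0,-0.5,0],[-0.1,0,0.02],0.5],
    [[0,-0.8,0],[-0.12,0,0.04],0.5],
    [[0,-0.8,0],[-0.12,0,0.04],0.5],
    [[0,-0.8,0],[-0.12,0,0.04],0.5],
    [[0,-0.8,0],[-0.12,0,0.04],0.5],
    [[0,-0.8,0],[-0.12,0,0.04],0.5],
    [[0,-0.8,0],[-0.12,0,0.04],0.5],
    [[0,-0.8,0],[-0.12,0,0.04],0.5],
    [[0,0,0],[0,0,0],0.5],
    [[0,0,0],[0,0,0],0.5]
  ]
}}

```text
clock: 14.75
tcp_pos: [0.5247, -0.0469, 0.0305]
orientation: [-0.291, -0.591, -0.241, 0.712]
wrist_force: [-0.7, -0.6, -1.3]
finger_gap: 0.0093
```

Run:
```python
from lidfit import *
st=get_state();print(st['clock'],st['wrist_force'],st['ft_torque'],st['finger_gap'],st['tcp_pos'])
delta(*tool_for(.08,LAZ,[*LC,.046]),st)
im=read_camera('wrist')[:,:,::-1];cv2.imwrite('pics/w12.png',im)
im=read_camera('scene')[:,:,::-1];cv2.imwrite('pics/s12.png',cv2.resize(im[180:270,270:380],None,fx=6,fy=6,interpolation=cv2.INTER_CUBIC))
np.save('st12.npy',st,allow_pickle=True)
```

```text
14.75 [-0.70286829 -0.63082018 -1.27271672] [ 0.14527307 -0.06835941 -0.03742683] 0.009301921503335791 [ 0.52470294 -0.04690354  0.03050947]
turn [ 0.    6.02 -0.05] shift(tool axes now, cm) [ 0.94  0.16 -0.36]
```

View pics/s12.png

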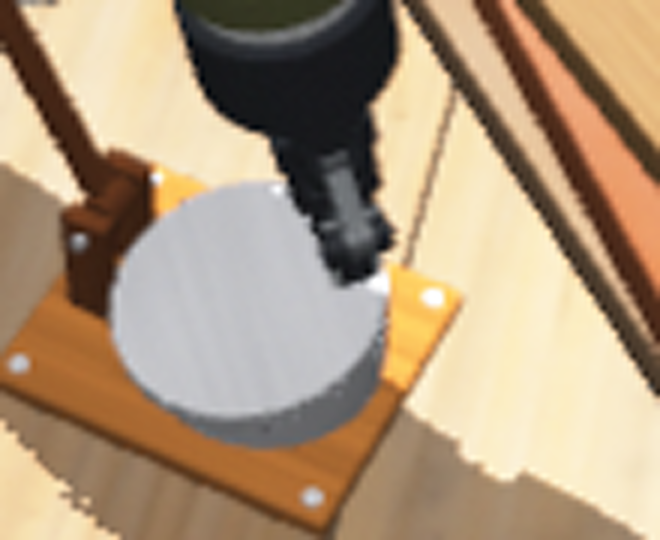

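View pics/w12.png

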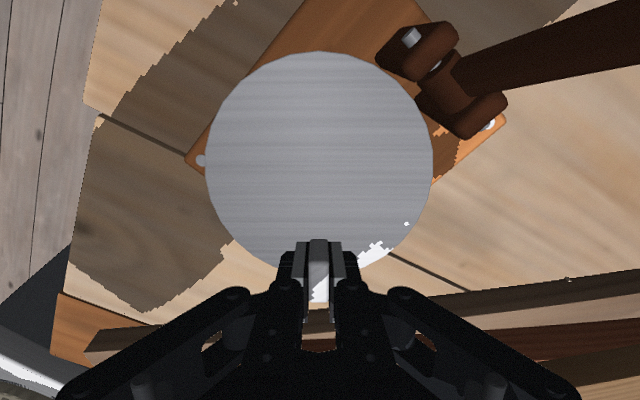

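```bash
cat > fitw.py <<'E'
from lidfit import *
import sys
def contour(im):
    b=im.astype(int);sat=b.max(2)-b.min(2)
    m=((sat<22)&(b.mean(2)>100)).astype(np.uint8)
    m[245:]=0
    m=cv2.morphologyEx(m,cv2.MORPH_OPEN,np.ones((5,5)))
    n,l,s,c=cv2.connectedComponentsWithStats(m);k=l[150,318];m=(l==k).astype(np.uint8)
    ct=max(cv2.findContours(m,cv2.RETR_EXTERNAL,cv2.CHAIN_APPROX_NONE)[0],key=len)[:,0].astype(float)
    return ct
def fit(im):
    ct=contour(im);ct=ct[(ct[:,1]<232)]
    K,d,_,_=cam('wrist',dict(orientation=[1,0,0,0],tcp_pos=[0,0,0]));T=camera_model('wrist')['T_tool_cam'];Rm=T[:3,:3];t0=T[:3,3]
    n=cv2.undistortPoints(ct.reshape(-1,1,2),K,d)[:,0];rr=np.c_[n,np.ones(len(n))]@Rm.T
    B=np.c_[[0,0,-1.],[0,-1,0],[-1,0,0]].T  # columns: lid x=-tool z, lid y=-tool y, lid z=-tool x
    B=np.array([[0,0,-1.],[0,-1,0],[-1,0,0]])
    def pose(p): return R.from_rotvec([0,p[3],p[4]]).as_matrix()@B, np.array(p[:3])
    def res(p):
        A,o=pose(p);n=A[:,2]
        P=t0+rr*(((o-t0)@n)/(rr@n))[:,None];return (np.linalg.norm(P-o,axis=1)-.056)*1500
    r=least_squares(res,[-.031,0,-.044,0,0],loss='soft_l1',f_scale=1.)
    return r,ct,pose(r.x)
if __name__=='__main__':
  for f in sys.argv[1:]:
    im=cv2.imread(f);r,ct,_=fit(im)
    cov=np.linalg.inv(r.jac.T@r.jac)
    print(f,'topcentre tool mm',(r.x[:3]*1e3).round(2),'rot deg y,z',np.degrees(r.x[3:]).round(2),'sd',np.sqrt(np.diag(cov)).round(5),'rms',np.sqrt((r.fun**2).mean()).round(2),len(ct), ct[:,0].min(),ct[:,0].max(),ct[:,1].min())
E
python3 fitw.py pics/w11.png pics/w12.png
```

```text
pics/w11.png topcentre tool mm [-30.55   0.35 -43.13] rot deg y,z [1.11 0.  ] sd [0.00013 0.00015 0.00015 0.01267 0.00772] rms 1.44 479 193.0 432.0 51.0
pics/w12.png topcentre tool mm [-30.42   0.21 -43.14] rot deg y,z [0.9  0.08] sd [0.00013 0.00016 0.00016 0.01272 0.00773] rms 0.98 468 196.0 432.0 51.0
```

```bash
cat >> lidfit.py <<'E'
B0=np.array([[0,0,-1.],[0,-1,0],[-1,0,0]])
D=np.array([.5548,-.0202,.042])
def lidnow(st,off=(-27.5,.25,-43.1),rel=0.0):
    Rc=rq(st['orientation']).as_matrix();A=Rc@R.from_rotvec([0,rel,0]).as_matrix()@B0
    c=st['tcp_pos']+Rc@(np.array(off)/1e3)
    az=np.arctan2(A[1,0],A[0,0]);e=(c-D);h=np.array([np.cos(az)*e[0]+np.sin(az)*e[1],-np.sin(az)*e[0]+np.cos(az)*e[1],e[2]])*1e3
    nz=(c+A@[-.0545,0,-.008]-D)[2]*1e3;fz=(c+A@[.0545,0,-.008]-D)[2]*1e3
    print('az %.2f tilt %.4f roll %.4f | centre-dish in lid axes mm'%(np.degrees(az),np.arcsin(-A[2,0]),np.arcsin(A[2,1])),h.round(2),'near z %.1f far z %.1f underside@far rim %.1f'%(nz,fz,(c+A@[.05-h[0]/1e3,0,0]-D)[2]*1e3))
E
python3 -c "
from lidfit import *
for f in ('st11.npy','st12.npy'):
  st=np.load(f,allow_pickle=True).item();lidnow(st)
st=get_state();lidnow(st);print(st['wrist_force'],st['clock'])"
```

```text
az 44.41 tilt 0.0778 roll -0.0021 | centre-dish in lid axes mm [7.09 1.23 3.57] near z -0.2 far z -8.6 underside@far rim 0.2
az 44.40 tilt 0.1851 roll -0.0008 | centre-dish in lid axes mm [7.24 1.75 7.61] near z 9.8 far z -10.3 underside@far rim -0.3
az 44.39 tilt 0.1851 roll -0.0008 | centre-dish in lid axes mm [7.03 1.76 7.65] near z 9.8 far z -10.2 underside@far rim -0.3
[ 0.75246194 -0.1592691  -0.22019401] 14.85
```

{"op": "step_arm", "data": {
  "targets": [
    [[0,0,0],[0,0,0],0.5],
    [[0,0,0],[0,0,0],0.5],
    [[0,0,0],[0,0,0.08],0.5],
    [[0,0,0],[0,0.02,0.1],0.5],
    [[0,0,0],[0,0.02,0.1],0.5],
    [[0,0,0],[0,0.02,0.1],0.5],
    [[0,0,0],[0,0.02,0.1],0.5],
    [[0,0,0],[0,0.02,0.1],0.5],
    [[0,0,0],[0,0.02,0.1],0.5],
    [[0,0,0],[0,0,0],0.5]
  ]
}}

```text
clock: 15.85
tcp_pos: [0.5207, -0.0527, 0.0319]
orientation: [-0.291, -0.592, -0.241, 0.712]
wrist_force: [0.5, 0.2, -0.9]
finger_gap: 0.009
```

Run:
```python
from fitw import *
st=get_state();lidnow(st);print(st['clock'],st['wrist_force'],st['ft_torque'],st['finger_gap'])
im=read_camera('wrist')[:,:,::-1];cv2.imwrite('pics/w13.png',im)
r,_,_=fit(im);print((r.x*1e3).round(2))
```

```text
az 44.38 tilt 0.1851 roll -0.0009 | centre-dish in lid axes mm [0.33 0.45 8.97] near z 11.1 far z -8.9 underside@far rim -0.2
15.85 [ 0.50945503  0.16249752 -0.89212275] [ 0.11773112 -0.12768113  0.00955082] 0.009014473183205191
[-30.49   0.21 -43.    26.74   1.45]
```

View pics/w13.png

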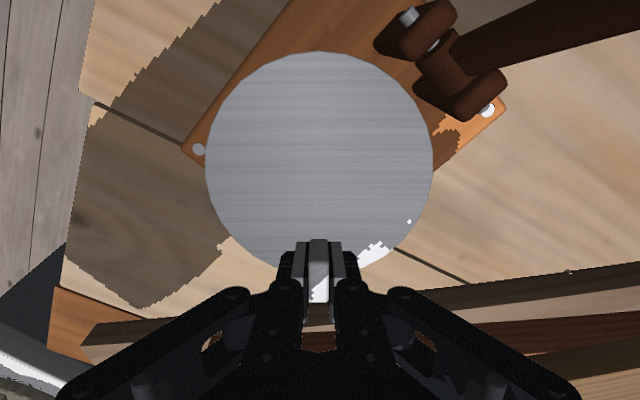

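{"op": "step_arm", "data": {
  "targets": [
    [[0,0.8,0],[0.13,0,-0.04],0.5],
    [[0,0.8,0],[0.13,0,-0.04],0.5],
    [[0,0.8,0],[0.13,0,-0.04],0.5],
    [[0,0.8,0],[0.13,0,-0.04],0.5],
    [[0,0.8,0],[0.13,0,-0.04],0.5],
    [[0,0.8,0],[0.13,0,-0.04],0.5],
    [[0,0.8,0],[0.13,0,-0.04],0.5],
    [[0,0.8,0],[0.13,0,-0.04],0.5],
    [[0,0,0],[0,0,0],0.5],
    [[0,0,0],[0,0,0],0.5]
  ]
}}

```text
clock: 16.9
tcp_pos: [0.5219, -0.0514, 0.0211]
orientation: [-0.277, -0.63, -0.257, 0.678]
wrist_force: [0.1, 0.4, -1.0]
finger_gap: 0.0098
```

Run:
```python
from fitw import *
st=get_state();lidnow(st);print(st['clock'],st['wrist_force'],st['ft_torque'],st['finger_gap'])
im=read_camera('wrist')[:,:,::-1];cv2.imwrite('pics/w14.png',im)
r,_,_=fit(im);print((r.x*1e3).round(2))
im=read_camera('scene')[:,:,::-1];cv2.imwrite('pics/s14.png',cv2.resize(im[180:270,270:380],None,fx=6,fy=6,interpolation=cv2.INTER_CUBIC))
```

```text
az 44.38 tilt 0.0733 roll -0.0009 | centre-dish in lid axes mm [-0.33  0.46  3.39] near z -0.6 far z -8.6 underside@far rim -0.3
16.9 [ 0.07011361  0.37179624 -1.03985599] [-0.00090007 -0.05935077 -0.02445394] 0.009762152711946104
[-30.21   0.21 -43.41  -3.39   6.19]
```

View pics/s14.png

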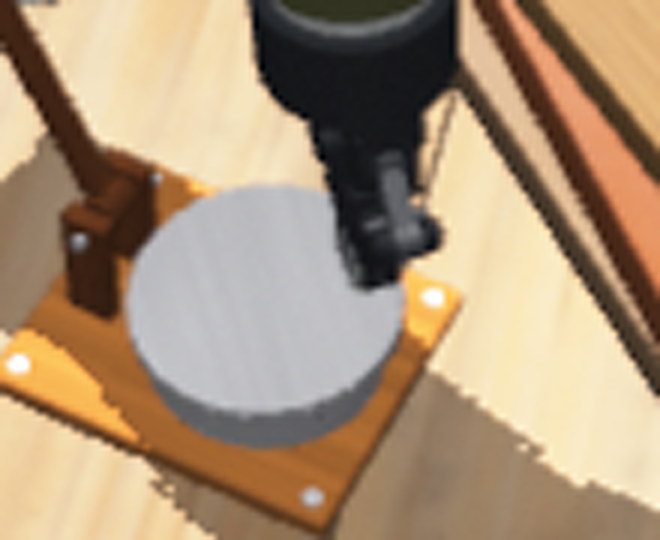

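{"op": "step_arm", "data": {
  "targets": [
    [[0,0.5,0],[0.08,0,-0.02],0.5],
    [[0,0.5,0],[0.08,0,-0.02],0.5],
    [[0,0.5,0],[0.08,0,-0.02],0.5],
    [[0,0.5,0],[0.08,0,-0.02],0.5],
    [[0,0.5,0],[0.08,0,-0.02],0.5],
    [[0,0.5,0],[0.08,0,-0.02],0.5],
    [[0,0.5,0],[0.08,0,-0.02],0.5],
    [[0,0.3,0],[0.05,0,-0.01],0.5],
    [[0,0,0],[0,0,0],0.5],
    [[0,0,0],[0,0,0],0.5]
  ]
}}

```text
clock: 18.0
tcp_pos: [0.5229, -0.0505, 0.015]
orientation: [-0.268, -0.653, -0.266, 0.657]
wrist_force: [-0.0, -0.2, -0.5]
finger_gap: 0.0092
```

Run:
```python
from fitw import *
st=get_state();lidnow(st);print(st['clock'],st['wrist_force'],st['ft_torque'],st['finger_gap'])
im=read_camera('wrist')[:,:,::-1];cv2.imwrite('pics/w15.png',im)
r,_,_=fit(im);print((r.x*1e3).round(2))
im=read_camera('scene')[:,:,::-1];cv2.imwrite('pics/s15.png',cv2.resize(im[180:270,270:380],None,fx=6,fy=6,interpolation=cv2.INTER_CUBIC))
```

```text
az 44.39 tilt 0.0071 roll -0.0010 | centre-dish in lid axes mm [-0.72  0.43  0.19] near z -7.4 far z -8.2 underside@far rim -0.2
18.0 [-0.04607392 -0.16532911 -0.48493459] [-0.00836068 -0.01501138  0.02557355] 0.009202672678179907
[-30.17   0.17 -43.54  -9.26   7.9 ]
```

View pics/s15.png

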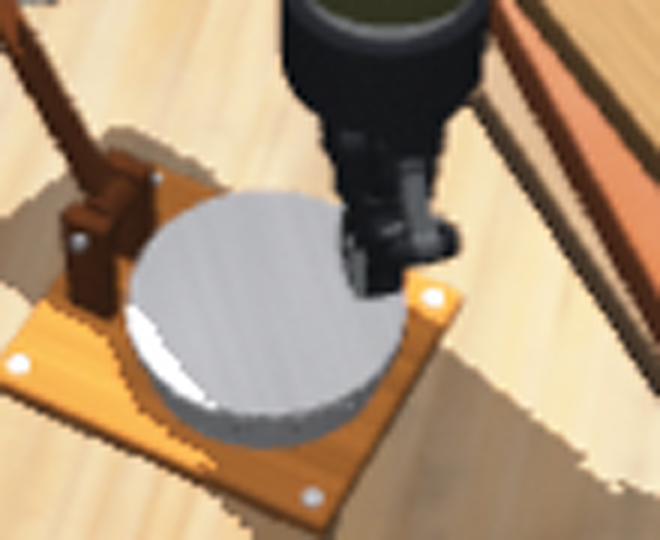

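View pics/w15.png

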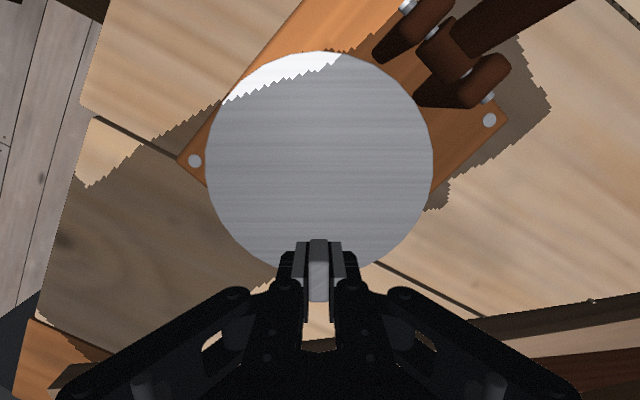

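{"op": "step_arm", "data": {
  "targets": [
    [[0,0.2,0],[0.03,0,-0.02],0.5],
    [[0,0.1,0],[0.02,0.01,-0.02],0.5],
    [[0,0.1,0],[0.02,0.01,-0.02],0.5],
    [[0,0,0],[0.02,0,0],0.5],
    [[0,0,0],[0.02,0,0],0.5],
    [[0,0,0],[0,0,0],0.5],
    [[0,0,0],[0,0,0],0.5],
    [[0,0,0],[0,0,0],0.5],
    [[0,0,0],[0,0,0],0.5],
    [[0,0,0],[0,0,0],0.5]
  ]
}}

```text
clock: 19.1
tcp_pos: [0.5235, -0.0502, 0.0139]
orientation: [0.268, 0.655, 0.267, -0.655]
wrist_force: [-0.1, -0.2, -0.1]
finger_gap: 0.009
```

Run:
```python
from fitw import *
st=get_state();lidnow(st);print(st['clock'],st['wrist_force'],st['ft_torque'],st['finger_gap'])
```

```text
az 44.40 tilt 0.0001 roll -0.0010 | centre-dish in lid axes mm [-0.26  0.26 -0.65] near z -8.6 far z -8.7 underside@far rim -0.7
19.1 [-0.11190795 -0.19312996 -0.07137972] [-0.04345726  0.02686579  0.02263661] 0.00902875662195183
```

{"op": "step_arm", "data": {
  "targets": [
    [[0,0,0],[0.02,0,0],0.5],
    [[0,0,0],[0.02,0,0],0.5],
    [[0,0,0],[0.02,0,0],0.5],
    [[0,0,0],[0.02,0,0],0.5],
    [[0,0,0],[0,0,0],0.5],
    [[0,0,0],[0,0,0],0.5],
    [[0,0,0],[0,0,0],0.5],
    [[0,0,0],[0,0,0],0.5],
    [[0,0,0],[0,0,0],0.5],
    [[0,0,0],[0,0,0],0.5]
  ]
}}

```text
clock: 20.1
tcp_pos: [0.5235, -0.0502, 0.0133]
orientation: [0.268, 0.655, 0.267, -0.655]
wrist_force: [-1.9, 0.2, 3.7]
finger_gap: 0.0096
```

Run:
```python
from fitw import *
st=get_state();lidnow(st);print(st['clock'],st['wrist_force'],st['ft_torque'],st['finger_gap'])
im=read_camera('wrist')[:,:,::-1];cv2.imwrite('pics/w16.png',im)
r,_,_=fit(im);print((r.x*1e3).round(2))
```

```text
az 44.40 tilt -0.0000 roll -0.0012 | centre-dish in lid axes mm [-0.25  0.19 -1.24] near z -9.2 far z -9.2 underside@far rim -1.2
20.1 [-1.90808628  0.1899467   3.69918567] [0.15740304 0.42683982 0.07176723] 0.009555140203512415
[-30.2    0.06 -43.45  -0.12   7.28]
```

{"op": "step_arm", "data": {
  "targets": [
    [[0,0,0],[-0.03,0,0],0.5],
    [[0,0,0],[0,0,0],0.5],
    [[0,0,0],[0,0,0],1.1],
    [[0,0,0],[0,0,0],1.3],
    [[0,0,0],[0,0,0],1.6],
    [[0,0,0],[0,0,0],2.0],
    [[0,0,0],[0,0,0],2.4],
    [[0,0,0],[0,0,0],2.4],
    [[0,0,0],[0,0,0],2.4],
    [[0,0,0],[0,0,0],2.4]
  ],
  "force": 20
}}

```text
clock: 21.15
tcp_pos: [0.5235, -0.0502, 0.0133]
orientation: [0.267, 0.655, 0.267, -0.655]
wrist_force: [-0.7, -0.1, -0.2]
finger_gap: 0.0241
```

Run:
```python
from fitw import *
st=get_state();print(st['clock'],st['wrist_force'],st['finger_gap'])
im=read_camera('wrist')[:,:,::-1];cv2.imwrite('pics/w17.png',im)
r,_,_=fit(im);print((r.x*1e3).round(2))
```

```text
21.15 [-0.69718861 -0.1158441  -0.19367062] 0.024092792612060255
[-30.02   0.18 -43.38  -4.24   3.33]
```

View pics/w17.png

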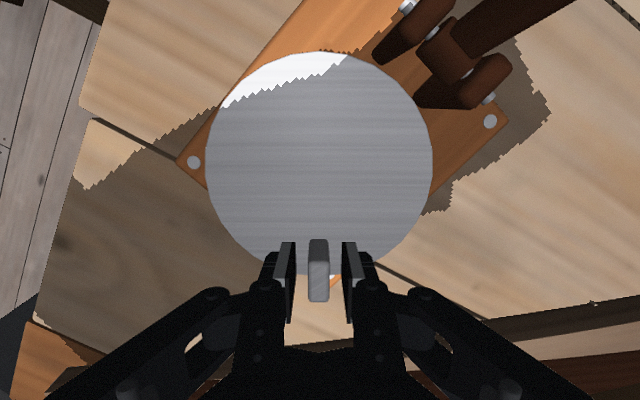

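{"op": "step_arm", "data": {
  "targets": [
    [[0,0,0],[-0.5,0,0],2.4],
    [[0,0,0],[-1,0,0],2.4],
    [[0,0,0],[-1.5,0,0],2.4],
    [[0,0,0],[-2,0,0],2.4],
    [[0,0,0],[-3,0,0],2.4],
    [[0,0,0],[-3,0,0],2.4],
    [[0,0,0],[-3,0,1],2.4],
    [[0,0,0],[-3,0,2],2.4],
    [[0,0,0],[-1,0,1],2.4],
    [[0,0,0],[0,0,0],2.4]
  ]
}}

```text
clock: 22.2
tcp_pos: [0.4953, -0.079, 0.1956]
orientation: [0.268, 0.656, 0.265, -0.654]
wrist_force: [-0.2, 0.3, 0.0]
finger_gap: 0.0236
```

Run:
```python
from h import *
st=get_state();np.save('st18.npy',st,allow_pickle=True);print(st['clock'],st['tcp_pos'],st['wrist_force'])
im=read_camera('wrist')[:,:,::-1];cv2.imwrite('pics/w18.png',im)
cv2.imwrite('pics/w18z.png',cv2.resize(im[0:190,230:430],None,fx=4,fy=4,interpolation=cv2.INTER_CUBIC)[:600])
cv2.imwrite('pics/w18z2.png',cv2.resize(im[100:200,260:390],None,fx=6,fy=6,interpolation=cv2.INTER_CUBIC))
im=read_camera('scene')[:,:,::-1];cv2.imwrite('pics/s18.png',cv2.resize(im[100:300,200:440],None,fx=3,fy=3,interpolation=cv2.INTER_CUBIC))
im=read_camera('top')[:,:,::-1];cv2.imwrite('pics/t18.png',cv2.resize(im[185:265,240:340],None,fx=7,fy=7,interpolation=cv2.INTER_CUBIC))
```

```text
22.2 [ 0.49534359 -0.07903845  0.19558167] [-0.16425582  0.29459002  0.02201621]
```

View pics/w18z.png

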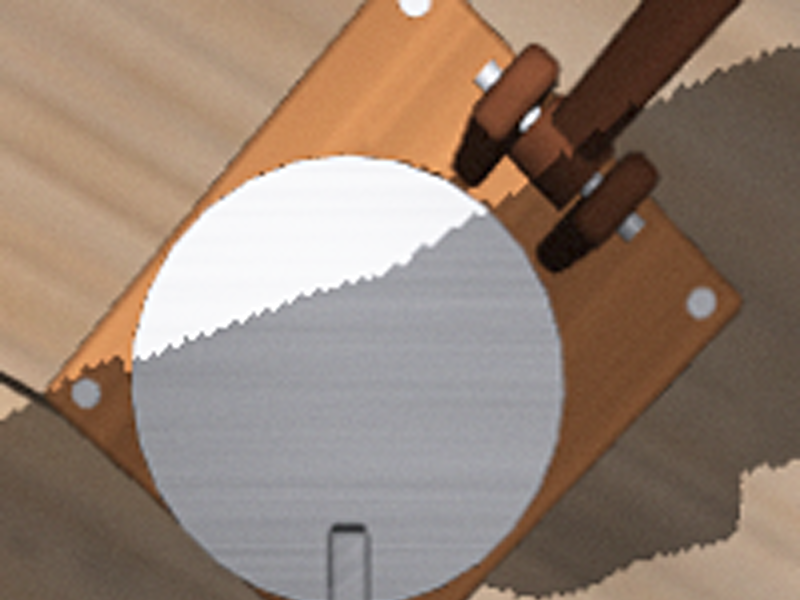

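View pics/w18z2.png

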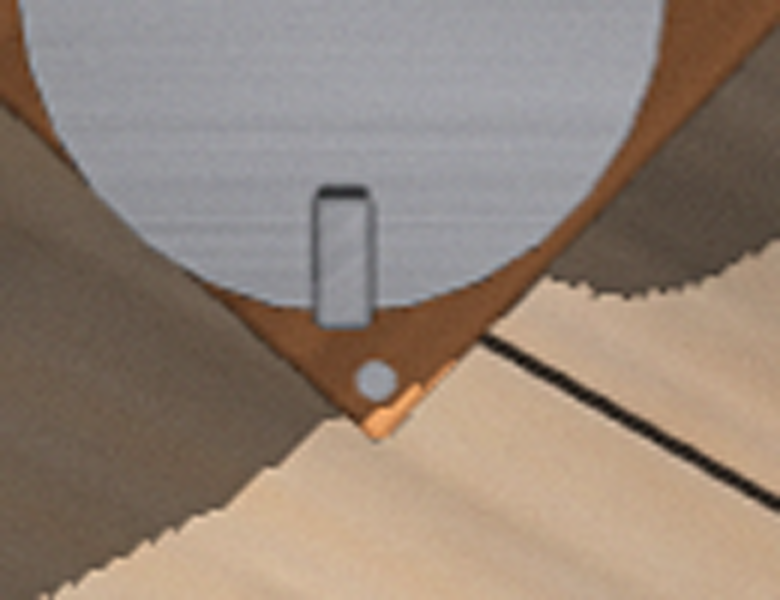

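View pics/s18.png

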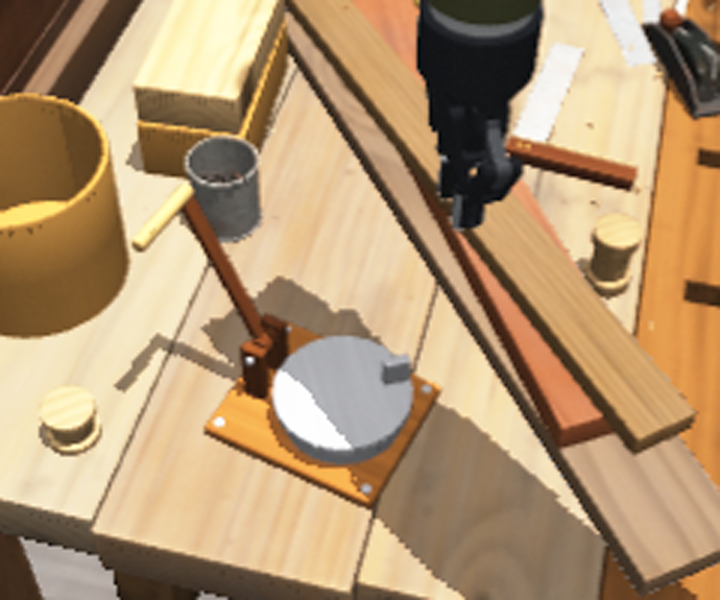

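View pics/t18.png

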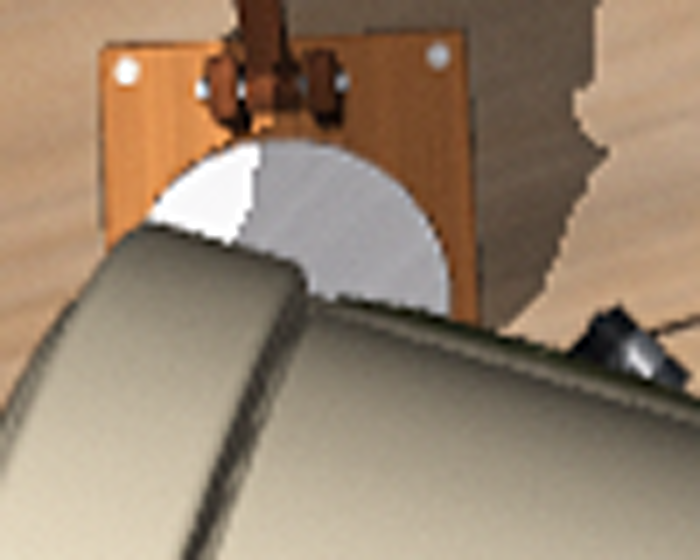

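Run:
```python
from lidfit import *
st=np.load('st18.npy',allow_pickle=True).item();C=cam('wrist',st);K,d,Rm,t0=C
bu=np.vstack([z([[48,386],[743,300]],4,(230,0)),z([[376,441]],6,(260,100))])
bp=np.array([[-60,65,12],[95,-65,12],[-60,-65,12]])/1e3
def rf(p):
    A,t=fpose(p);return (proj(C,bp@A.T+t)-bu).ravel()
f=least_squares(rf,FP);print(f.x,f.fun.round(1))
im=cv2.imread('pics/w18.png').astype(int);sat=im.max(2)-im.min(2);m=((sat<25)&(im.mean(2)>110)).astype(np.uint8)
m=cv2.morphologyEx(m,cv2.MORPH_OPEN,np.ones((3,3)));l=cv2.connectedComponents(m)[1];m=(l==l[100,318]).astype(np.uint8)
ct=max(cv2.findContours(m,0,cv2.CHAIN_APPROX_NONE)[0],key=len)[:,0].astype(float)
ct=ct[ct[:,1]<145]
n=cv2.undistortPoints(ct.reshape(-1,1,2),K,d)[:,0];rr=np.c_[n,np.ones(len(n))]@Rm.T
def res(p):
    nn=np.array([p[3],p[4],1]);nn/=np.linalg.norm(nn);o=p[:3]
    P=t0+rr*(((o-t0)@nn)/(rr@nn))[:,None];return (np.linalg.norm(P-o,axis=1)-.0563)*1000
for fix in (0,1):
    g=(lambda p:res(np.r_[p,0,0])) if fix else res
    r=least_squares(g,[.555,-.02,.045]+([] if fix else [0,0]),loss='soft_l1')
    print(r.x.round(4),'rms',np.sqrt((r.fun**2).mean()).round(2),'offset mm',((r.x[:2]-f.x[:2])*1e3).round(1))
```

```text
[ 0.55636882 -0.01977507  0.017941  ] [-2.5  0.3  2.4 -0.1  0.1  0.1]
[ 0.559  -0.0164  0.0399  0.2505  0.2303] rms 4.59 offset mm [2.6 3.4]
[ 0.5555 -0.0196  0.0361] rms 6.29 offset mm [-0.9  0.2]
```

Run:
```python
from lidfit import *
st=np.load('st18.npy',allow_pickle=True).item();C=cam('wrist',st);K,d,Rm,t0=C
eu=np.vstack([z([[132,370],[345,155],[565,385],[505,222]],4,(230,0)),z([[190,272],[545,245],[280,308],[660,60],[25,70]],6,(260,100))])
tu=z([[315,198],[370,198],[373,328],[316,328]],6,(260,100))
tp=np.array([[-33,5,28],[-33,-5,28],[-55,-5,28],[-55,5,28]])/1e3
n=cv2.undistortPoints(eu.reshape(-1,1,2),K,d)[:,0];rr=np.c_[n,np.ones(len(n))]@Rm.T
def rl(p):
    A,c=lidpose(p[2],p[4],[p[0],p[1],p[3]]);nn=A[:,2];o=c+.003*nn
    P=t0+rr*(((o-t0)@nn)/(rr@nn))[:,None];e=(np.linalg.norm(P-o,axis=1)-.056)*1500
    return np.r_[e,(proj(C,tp@A.T+c)-tu).ravel()]
r=least_squares(rl,[.555,-.02,.775,.042,0]);print(r.x.round(4),r.fun.round(1))
r=least_squares(lambda p:rl([*p,.042,0]),[.555,-.02,.775]);print(r.x.round(4),r.fun.round(1))
```

```text
[ 0.5549 -0.0204  0.773   0.0423  0.0058] [-0.5 -0.2 -0.5  0.4 -0.7  0.6 -0.1  0.2  1.1 -0.3 -0.3  0.7 -0.3  0.1
  0.4 -0.4  0.4]
[ 0.5549 -0.0204  0.7729] [-0.4 -0.2 -0.5  0.5 -0.6  0.7  0.   0.3  1.2 -0.3 -0.2  0.7 -0.2  0.1
  0.5 -0.4  0.5]
```

Free fit gives z 42.3 mm, tilt 0.006 rad, and a centre within about 1.5 mm of the dish. The arm is back and the robot is clear, so I am handing in.

```bash
python3 -c "
from workcell import *
print(hand_in())"
```

```text
the job is handed in; nothing more can be done
None
```

I swung the hold-down arm over to its stop and reseated the lid. It now sits flat, centred and home on the dish, and the job was handed in after about 22 of the 51 s.

**How it went**
- **Hold-down arm:** I took it by its peg, guided it to about 1.9 rad and let go. It stays back on its own.
- **Lift:** I gripped the lid by its tab and raised that edge with the far edge still resting on the dish. By my estimate the near skirt was 10–11 mm above the rim and the far skirt about 9–10 mm below it. I held it there and slid the lid about 7 mm towards the tab.
- **Lowering:** I lowered it in the grip, then let go. The largest wrist force I read after any move was about 7 N, while closing on the tab. It was about 4 N when the lid seated.

**Last checks (wrist-camera fit)**
- The lid's plate was at about 42.3 mm, against 42 mm for the rim, and the tilt was about 0.006 rad.
- The lid's centre was within about 0.2–1.6 mm of the dish's, depending on which dish estimate I used.
- The pictures show the arm lying back, and the tin and spools look unmoved. I did not measure the tin and spools again.
- At the end the gripper was well clear above the lid, and the wrist force was near zero.

**What failed or disagreed**
- **Fingertips:** they end about 36 mm short of the stated TCP, so my first close on the peg missed, just above it. I measured the offset in the images and corrected for it.
- **Automatic outline fit:** one fit of the finished lid failed because the segmentation leaked into the surroundings. The final numbers come from hand-picked edge points.
- **Board corners in that last view:** this fit was about 1.5 mm off the earlier ones, with residuals up to 2.5 pixels.

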